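# Find the rattling specimen tin and show it over the light box

### The job

First slide the orange dimmer grip along its track until it is level with the green marker, to set the light for the inspection. Then lift the three sealed white tins one at a time and shake or rock them well, end to end along their length, until you find the one with a loose ball rattling inside, setting the silent ones you lifted back upright on the black mat. Finish holding the rattling tin still and level in the gripper, about 15 cm above the middle of the glowing light box, without letting go; leave the glassware and the other things on the bench alone.

Things in the scene. Friction and masses are not known exactly. Their poses are not given: they have to be found in the camera images.
- tin_a: sealed specimen tin, white, blue lid, red seal band; 120 long (own x) x 60 (own y) x 60 high, origin at the centre of its underside; one of three alike, 0.15 to 0.65 kg whether it rattles or not. Loose in one tin, a different one each time, a 32 mm, 130 g steel ball rolls 82 mm end to end when rocked or shaken, and knocks on the end walls
- tin_b: sealed specimen tin, white, blue lid, red seal band; 120 long (own x) x 60 (own y) x 60 high, origin at the centre of its underside; one of three alike, 0.15 to 0.65 kg whether it rattles or not. In two of the tins nothing moves; their centre of mass is in the middle, 30 above the underside; one has a loose ball as told for tin_a
- tin_c: sealed specimen tin, white, blue lid, red seal band; 120 long (own x) x 60 (own y) x 60 high, origin at the centre of its underside; one of three alike, 0.15 to 0.65 kg whether it rattles or not. Standing on the mat like the others, its length roughly along the mat's x; flat bare sides to grip; it cannot be opened
- mat: black rubber mat, fixed, 200 (its own x) x 400 (its own y) x 4 thick, on which the three tins stand side by side along its y; origin at the centre of its underside
- lightbox: light box, fixed: grey slab 170 x 170 x 24 high with a glowing white top; origin at the centre of its underside
- dimmer_base: aluminium track of the light's dimmer, fixed, 40 (its own x) x 160 (its own y) x 14 high; origin at the centre of its underside; the grip slides along its y
- dimmer (a joint): position of the dimmer grip in m along the track's +y, 0 to 0.11; it stays where it is left; friction about 1.5 N; at 0.055 the grip is at the middle of the track
- dimmer_top (a point): centre of the top face of the orange dimmer grip, a block 28 (across the track) x 20 (along the track) x 40 high standing on the track, its top 54.5 above the bench
- pointer: green marker block beside the track (on its -x side), 16 x 12 along the track x 15 high, fixed; its own y runs along the track as the track's does; origin at the centre of its underside; the grip is right when its centre is level with this block along the track
- flask_clear: conical flask of clear glass, 72 across, 104 high; origin under its centre; leave alone
- flask_amber: conical flask of amber glass, 72 across, 104 high; origin under its centre; leave alone
- bottle_blue: blue bottle with a white cap, 56 across, 110 high; origin under its centre; leave alone
- tub: white tub with a blue lid, 70 across, 85 high; origin under its centre; leave alone
- beaker: glass beaker, 66 across, 85 high; origin under its centre; leave alone
- stopper: cork stopper, 30 across, 28 high; origin under its centre; leave alone
- spatula: lab spoon lying flat on the bench near the robot, its own x along its length; leave alone
There are look-alikes about, which are no part of the job. Leave any purple look-alike of the tin_b alone.

How it is judged:
By the outcome, as a careful person would: the job done as asked, in the order asked, and still so for the second after the job is handed in, while the arm keeps its last pose, push and grip.
It also fails if it takes over 72 s, if anything falls off the work surface, if the arm or the gripper's body presses on something with over 40 N, if the wrist force passes 120 N, or if a joint passes its speed limit or range.

### The arm

A 6-joint arm with a two-finger parallel gripper is mounted at the origin on the work surface. World frame = base frame: x ahead of the robot, y to its left, z up, the work surface at z = 0. Lengths are in mm, angles in rad, forces in N, time in s.
With the tool pointing down it reaches from about 350 to 975 mm from the base axis. Payload 7.1 kg.
Tool frame: the origin (TCP) lies at the very end of the fingers, on their centre line; the grasp point (between the pads) lies 19 mm behind it; y points along the fingers, x is the direction in which the jaws open and shut, and the axes are right-handed (so a half turn about y gives the same grasp; the last joint's range is limited). The gripper opens to 88 mm and grips with 3 to 60 N. Pads are 20 mm wide; open, the fingers measure 115 mm over their backs; the gripper's body (75 mm by 178 mm) begins 61 mm behind the grasp point.
Start: joints at [1.214, 0.423, 1.63, -0, 1.089, -0.019], TCP at [207.1, 589.673, 184.575] pointing down, gripper open.
Joint ranges: [-3, 3], [-0.9, 2.11], [0.09, 2.58], [-1.31, 4.45], [0.11, 2.69], [-2.54, 2.54]. Speed limits (rad/s): [2.39, 2.39, 3.01, 3.14, 3.14, 3.14].

### API

Orientations are given as a rotation vector (axis times angle).
In Python, from workcell import ctrl gives the robot as it stands. The module is installed in compiled form; this text tells all that it offers.
- The arm moves only by the tool jog_arm, never from a script. Its argument "steps" is a list of rows, each an object with "turn": the turn, a rotation vector about the world's x, y, z scaled (see below), a list of three; "dp": the shift along the world's x, y, z scaled (see below), a list of three; "claw": the opening, from 0 (shut) to 1 (fully open). In form: [{"turn": [wx, wy, wz], "dp": [x, y, z], "claw": claw}, ...]. A call has 1 to 12 rows; each row is the pose to reach, as a shift and turn from the pose measured when the call began, turning the shorter way round; what a row does not reach only later rows make up. The controller multiplies each number of a shift by 80 mm and each number of a turn by pi rad. A row lasts 1/12 s, in which the tool goes at most 41.7 mm and 7.16 degrees, less where a joint would pass 70% of its speed; a pose out of reach is approached as far as the arm can. A call with a number of a shift or a turn outside -1 to 1 is refused whole. A call with a gripper value outside its range is refused whole. The fingers move at their own pace and stop on an object; the grip force is fixed at half the most. Time passes only in rows, so rows that repeat a pose let the fingers close. It gives the time, the measured TCP pose, the force and the opening at its end, in the units of the state.
- ctrl.get_obs(): the state, without advancing time (a new reading comes with each control period).
- ctrl.get_image(name): name is "side" or "top" or "wrist"; returns a dict with "img" (480x640x3 uint8, red, green, blue), "range_z" (480x640 float32, mm along the optical axis (not along the pixel's ray), 0 where there is no reading), "fovy" (degrees; the focal length in pixels is half the picture's height over the tangent of half this angle, whatever the lens; pixels are square), "cx", "cy" (the principal point, pixels), "camera_from_world" (4x4, takes a point from world to camera coordinates); the wrist camera has in their place "hand_eye" (4x4, takes a point from camera to tool coordinates, whose origin is the TCP and whose axes are the tool frame's). Camera axes: x right, y down, z forward; pixel columns grow to the right and rows downward; lengths in mm; the calibration is good to about 2 mm. A picture is of the moment at which its call begins: read the wrist's pose just before it.
- ctrl.close_job(): hands the job in, once; it reports no verdict.
The state is a dict: "t": time; "qpos": joint angles; "qvel": joint speeds; "joint_torque": joint torques, N m; "ee_pos": TCP position; "orientation": TCP orientation; "ft_force": force on the tool from outside, world axes, zero at the start; "moment": the same for the moment, N m; "width": finger opening in mm.
Only numpy, scipy, OpenCV 4.12 (cv2) and the standard library are available. Lean on these libraries where they do the work, as an engineer would, in place of code of your own. Each camera call takes 0.05 s, during which the arm holds its last target.

## Working session

There is one attempt and no reset: what is moved stays moved. The work goes in short steps, Python scripts to look and compute and a tool call to move; the robot and the scene stay as the last step left them, time stands still between calls to the robot, and variables do not carry over. Pictures are saved under pics/ and viewed, and the job is handed in when it is done.

Besides the shell and the picture viewer there is one more tool, called by a JSON object that holds its "fn" and its "kwargs". jog_arm: Moves the arm, as the interface text tells. Its arguments: {"type":"object","properties":{"steps":{"type":"array","items":{"type":"object","properties":{"turn":{"type":"array","items":{"type":"number"}},"dp":{"type":"array","items":{"type":"number"}},"claw":{"type":"number"}}}}},"required":["steps"]}

```bash
mkdir -p pics; cat > h.py <<'E'
import numpy as np, cv2
from workcell import ctrl
def grab(n):
    o=ctrl.get_obs(); d=ctrl.get_image(n); d['obs']=o; return d
def save(d,f): cv2.imwrite('pics/'+f,cv2.cvtColor(d['img'],cv2.COLOR_RGB2BGR))
def w2c(d):
    if 'camera_from_world' in d: return np.array(d['camera_from_world'])
    o=d['obs']; T=np.eye(4); T[:3,:3]=cv2.Rodrigues(np.array(o['orientation'],float))[0]; T[:3,3]=o['ee_pos']
    return np.linalg.inv(T@np.array(d['hand_eye']))
def ray(d,u,v,z):
    f=240/np.tan(np.radians(d['fovy'])/2); M=np.linalg.inv(w2c(d))
    r=M[:3,:3]@np.array([(u-d['cx'])/f,(v-d['cy'])/f,1]); c=M[:3,3]
    return c+r*(z-c[2])/r[2]
def cloud(d):
    f=240/np.tan(np.radians(d['fovy'])/2); v,u=np.mgrid[:480,:640]; z=d['range_z']
    P=np.stack([(u-d['cx'])/f*z,(v-d['cy'])/f*z,z,np.ones_like(z)],-1)
    return (P@np.linalg.inv(w2c(d)).T)[...,:3]
E
python3 - <<'E'
from h import *
for n in('top','side','wrist'):
    d=grab(n); save(d,n+'0.png'); np.save(n+'0.npy',d,allow_pickle=True)
print(ctrl.get_obs())
E
```

```text
{'t': 0.15, 'qpos': array([ 1.21400049e+00,  4.23700589e-01,  1.63048624e+00, -1.24735497e-06,
        1.08859375e+00, -1.90134090e-02]), 'qvel': array([-0.00032171, -0.00282908, -0.00307645, -0.00018383, -0.0008916 ,
       -0.00146807]), 'joint_torque': array([ 3.69628888e-04, -5.44981241e+01, -2.73924834e+01,  6.44499832e-02,
        2.04271363e-02, -7.82142956e-05]), 'ee_pos': array([206.94305102, 589.25013081, 183.96934419]), 'orientation': array([-1.35096178, -0.95615329,  0.95777777]), 'ft_force': array([-0.46611202,  0.10963145, -0.1061968 ]), 'moment': array([ 0.00034537, -0.0230356 , -0.01407989]), 'width': 87.80567012472233}
```

```bash
ls pics
```

```text
side0.png
top0.png
wrist0.png
```

View pics/top0.png

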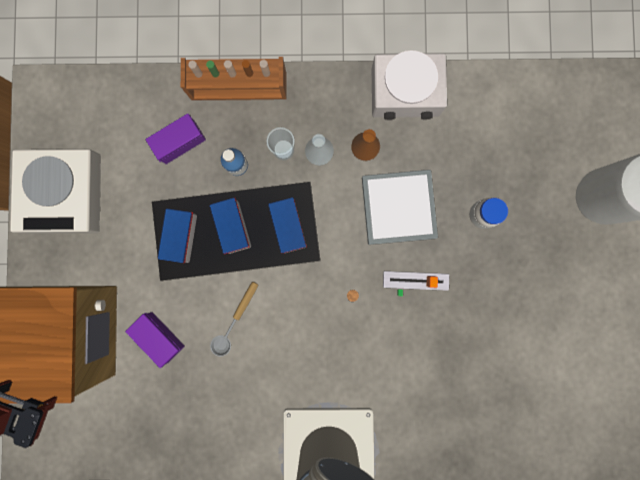

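View pics/side0.png

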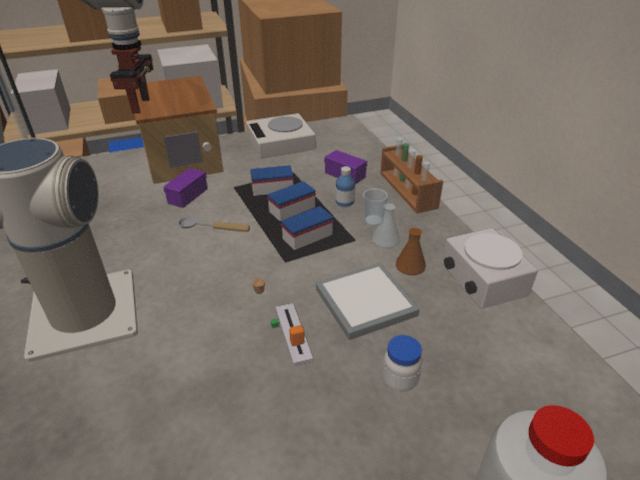

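View pics/wrist0.png

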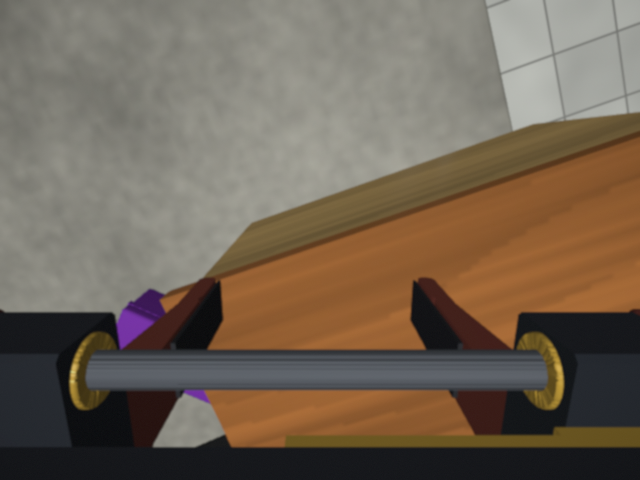

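```bash
cat > m.py <<'E'
from h import *
d=np.load('top0.npy',allow_pickle=True).item(); s=np.load('side0.npy',allow_pickle=True).item()
for nm,d in(('top',d),('side',s)):
    hsv=cv2.cvtColor(d['img'],cv2.COLOR_RGB2HSV); C=cloud(d)
    for n,lo,hi in(('blue',(100,120,60),(125,255,255)),('orange',(5,190,180),(15,255,255)),('green',(60,120,60),(90,255,255)),('purple',(130,100,60),(155,255,255)),('white',(0,0,215),(180,25,255)),('black',(0,0,0),(180,80,45))):
        m=cv2.inRange(hsv,lo,hi); k,L,S,c=cv2.connectedComponentsWithStats(m)
        for i in range(1,k):
            if S[i,4]<(15 if n in('green','orange') else 150): continue
            p=C[L==i]; cn=cv2.findContours((L==i).astype(np.uint8),0,2)[0][0]
            r=cv2.minAreaRect(cn); z=np.median(p[:,2]); b=np.array([ray(d,*q,z) for q in cv2.boxPoints(r)])
            ctr=ray(d,*r[0],z); e1=b[1]-b[0];e2=b[2]-b[1]
            if np.linalg.norm(e1)<np.linalg.norm(e2): e1,e2=e2,e1
            print(nm,n,S[i,:5],'z%.0f'%z,'med',np.median(p,0).round()[:2],'rectc',ctr[:2].round(1),'L%.0f W%.0f'%(np.linalg.norm(e1),np.linalg.norm(e2)),'ang%.1f'%(np.degrees(np.arctan2(e1[1],e1[0]))))
E
python3 m.py
python3 - <<'E'
from h import *
d=np.load('top0.npy',allow_pickle=True).item()
cv2.imwrite('pics/crop1.png',cv2.cvtColor(cv2.resize(d['img'][120:300,130:460],None,fx=2.4,fy=2.4,interpolation=2),cv2.COLOR_RGB2BGR))
C=cloud(d)
for u,v in((130,290),(90,400),(30,350),(110,330),(50,300)): print(u,v,C[v,u].round())
print(d['fovy'],d['cx'],d['cy'],np.linalg.inv(w2c(d))[:3,3], np.isfinite(C).all(),(d['range_z']==0).mean())
E
```

```text
top blue [221 149  23  22 222] z76 med [693. 212.] rectc [700.5 217.7] L50 W46 ang-53.9
top blue [ 268  197   38   56 1319] z63 med [551.  94.] rectc [550.4  93. ] L121 W61 ang-165.8
top blue [ 210  198   38   55 1316] z63 med [550. 231.] rectc [550.6 230.6] L120 W61 ang-163.9
top blue [481 198  27  26 560] z85 med [ 577. -386.] rectc [ 578.3 -386.7] L60 W58 ang-90.4
top blue [ 158  209   33   54 1348] z62 med [527. 358.] rectc [527.3 358.4] L122 W62 ang-8.5
top orange [430 277   8  10  43] z54 med [ 418. -249.] rectc [ 414.9 -252.1] L21 W16 ang179.0
top green [398 290   5   6  29] z15 med [ 388. -179.] rectc [ 387.1 -179.2] L12 W10 ang179.2
top purple [ 146  114   59   50 1602] z58 med [759. 361.] rectc [757.6 359.9] L122 W78 ang-58.5
top purple [ 126  313   58   55 1657] z58 med [284. 404.] rectc [286.1 403.3] L122 W76 ang-135.9
top white [ 385   51   53   51 2149] z87 med [ 895. -201.] rectc [ 894.5 -200.4] L122 W119 ang-90.5
top white [  11  151   78   80 3175] z58 med [624. 640.] rectc [635.8 657.7] L189 W185 ang-178.8
top white [ 368  175   65   64 3449] z24 med [ 595. -180.] r
[... 1257 characters left out ...]
 62 251] z207 med [ 645. 1485.] rectc [ 625.9 1380.4] L1056 W32 ang-100.1
side black [  0  48  34  89 273] z279 med [-120.  673.] rectc [-118.5  670.4] L847 W16 ang-77.4
side black [111  55  41  45 429] z340 med [217. 573.] rectc [199.6 508.8] L378 W143 ang86.7
side black [  69  162   28   60 1184] z316 med [ 85. -37.] rectc [ 85.8 -37.7] L218 W54 ang-89.7
side black [ 235  184  113   77 1320] z4 med [478. 166.] rectc [503.6 151. ] L421 W279 ang-55.7
130 290 [396. 486.   0.]
90 400 [128. 580.  -1.]
30 350 [288. 599. 209.]
110 330 [303. 517.  36.]
50 300 [388. 559. 212.]
54.58878726108151 321.3277445894825 239.0566480696987 [ 459.81107289    3.40190238 1153.12732437] True 0.003997395833333334
```

View pics/crop1.png

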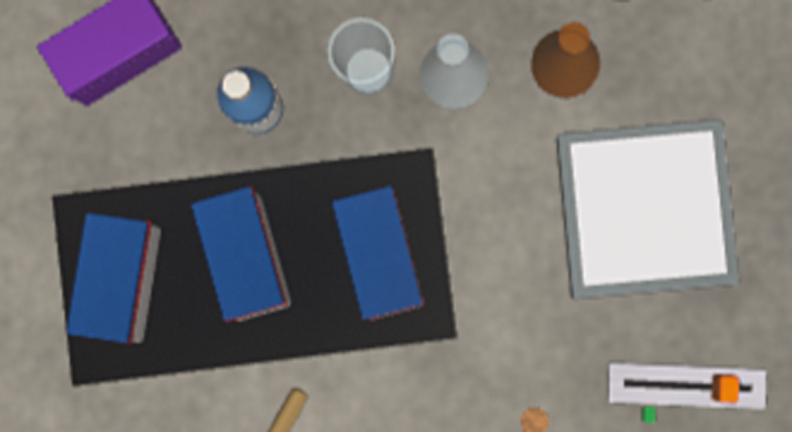

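```bash
python3 - <<'E'
from h import *
for n in('top','side','wrist'):
    d=np.load(n+'0.npy',allow_pickle=True).item(); C=cloud(d); 
    m=(C[...,1]>430)&(C[...,2]>150)&(C[...,0]<500)&(C[...,0]>0)&(C[...,1]<900)&(C[...,2]<230)&(d['range_z']>0)
    p=C[m]; print(n,m.sum(), np.percentile(p,[1,50,99],axis=0).round() if m.sum() else '')
R=cv2.Rodrigues(d['obs']['orientation'])[0]; print(R.round(3)); print(d['hand_eye'].round(3))
# side tall boundary: dimmer track & lightbox corner
t=np.load('top0.npy',allow_pickle=True).item(); C=cloud(t)
for u,v in((386,272),(449,276),(447,290),(385,286),(444,281),(392,280)): print((u,v),C[v,u].round(1), ray(t,u,v,14).round(1))
for u,v in((363,175),(429,170),(437,237),(370,243)): print((u,v), ray(t,u,v,24).round(1))
for u,v in((353,295),(281,142),(319,150),(234,160),(366,146),(251,285),(221,345),(236,315)): print((u,v), C[v,u].round(1))
E
```

```text
top 9440 [[187. 513. 153.]
 [302. 572. 210.]
 [410. 659. 215.]]
side 3982 [[190. 511. 152.]
 [303. 557. 211.]
 [411. 817. 222.]]
wrist 70891 [[184. 520. 155.]
 [215. 639. 213.]
 [300. 753. 215.]]
[[ 0.331 -0.    -0.943]
 [ 0.943 -0.001  0.331]
 [-0.001 -1.     0.   ]]
[[ 1.00000e+00 -0.00000e+00  1.00000e-03 -9.00000e-03]
 [-1.00000e-03 -2.51000e-01  9.68000e-01 -2.01318e+02]
 [-0.00000e+00 -9.68000e-01 -2.51000e-01  6.89990e+01]
 [ 0.00000e+00  0.00000e+00  0.00000e+00  1.00000e+00]]
(386, 272) [ 437.  -146.2   12.3] [ 437. -146.   14.]
(449, 276) [ 426.2 -301.9    4.3] [ 426.5 -299.3   14. ]
(447, 290) [ 392.3 -294.7   10.4] [ 392.5 -293.7   14. ]
(385, 286) [ 402.9 -143.3   12.5] [ 403.  -143.1   14. ]
(444, 281) [ 414.4 -286.8   14.2] [ 414.4 -286.9   14. ]
(392, 280) [ 417.4 -160.7   11.3] [ 417.5 -160.4   14. ]
(363, 175) [674.3 -91.4  24. ]
(429, 170) [ 685.5 -252.9   24. ]
(437, 237) [ 521.3 -269.4   24. ]
(370, 243) [ 507.7 -106.7   24. ]
(353, 295) [382.4 -64.2  26.1]
(281, 142) [763.5 111.3   1.5]
(319, 150) [725.   15.3  72.6]
(234, 160) [699.5 212.5  86.8]
(366, 146) [735.9 -95.9  64.2]
(251, 285) [407.4 183.   19.8]
(221, 345) [260.8 258.5   4.8]
(236, 315) [335.1 219.2  19.5]
```

```bash
python3 - <<'E'
from h import *
for n in('top','side','wrist'):
    d=np.load(n+'0.npy',allow_pickle=True).item(); f=240/np.tan(np.radians(d['fovy'])/2)
    for off in (0,19,60,150):
        p=w2c(d)@np.r_[d['obs']['ee_pos']+[0,0,off],1]; u,v=f*p[0]/p[2]+d['cx'],f*p[1]/p[2]+d['cy']
        print(n,off,u,v,p[2],d['range_z'][int(v),int(u)] if 0<=u<640 and 0<=v<480 else '')
# height map of cabinet from side cam in xy
d=np.load('side0.npy',allow_pickle=True).item(); C=cloud(d); s=d['img']
for u,v in((137,108),(148,178),(220,165),(200,80),(135,85),(212,100)): print((u,v),C[v,u].round())
d=np.load('wrist0.npy',allow_pickle=True).item(); C=cloud(d)
for u,v in((320,300),(320,240),(250,225),(230,440),(205,285),(300,420),(535,125)): print((u,v),C[v,u].round(),d['range_z'][v,u])
E
```

```text
top 0 41.44207895600624 387.37591909610705 959.1260066240862 932.70166
top 19 35.724303201661826 389.88614701942356 940.1516407702616 935.38055
top 60 22.563773082531668 395.66390599599526 899.206956559377 932.8644
top 150 -10.994930415926035 410.39690676611485 809.3283814623131 
side 0 144.2925253702735 118.72719077611595 1477.30806717168 1410.503
side 19 142.87192019647097 112.62747872379234 1465.6674188282248 1444.1367
side 60 139.72817784593377 99.12906026200145 1440.5481250344526 1525.4971
side 150 132.42749849217628 67.78182693814571 1385.408211828611 1347.1838
wrist 0 315.9967783415642 274.06538489199374 212.191222105897 181.21942
wrist 19 315.95464119509154 286.03043522257656 193.79915960373492 182.7735
wrist 60 315.8294455900023 321.58034406686085 154.11102473064832 187.16205
wrist 150 315.0344130140391 547.3337607589101 66.99072866777527 
(137, 108) [195. 536. 239.]
(148, 178) [177. 569.  -1.]
(220, 165) [401. 515.  30.]
(200, 80) [406. 786. 211.]
(135, 85) [205. 505. 314.]
(212, 100) [413. 591. 212.]
(320, 300) [211. 590. 214.] 184.0261
(320, 240) [184. 599. 204.] 186.25143
(250, 225) [190. 526.  22.] 370.33066
(230, 440) [273. 516. 212.] 206.44005
(205, 285) [180. 548. 233.] 161.66362
(300, 420) [273. 557. 213.] 202.80318
(535, 125) [190. 811.  18.] 350.0042
```

```bash
python3 - <<'E'
from h import *
d=np.load('side0.npy',allow_pickle=True).item()
cv2.imwrite('pics/crop2.png',cv2.cvtColor(cv2.resize(d['img'][0:220,60:300],None,fx=2.7,fy=2.7,interpolation=2),cv2.COLOR_RGB2BGR))
E
```

```text
(no output)
```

View pics/crop2.png

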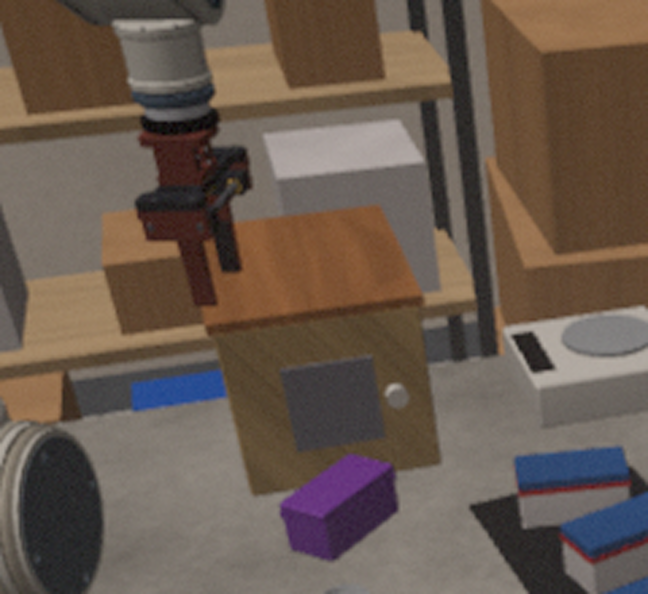

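Candidates for tins in the top view: white/blue-lid tins at (178,236), (229,226) and (287,225). Look-alikes are purple boxes at (175,138) and (155,339), and the tub's blue lid at (490,212). I choose the three on the black mat; the crop confirms white sides and red bands. The orange grip is at (433,281), not the cork at (353,295), and the green marker is at (401,293).

I'll lift first, then swing to the dimmer.

{"fn": "jog_arm", "kwargs": {"steps": [{"turn": [0,0,0],"dp": [0,0,0.5],"claw": 1},{"turn": [0,0,0],"dp": [0,0,1],"claw": 1},{"turn": [0,0,0],"dp": [0,0,1],"claw": 1}]}}

```text
t: 0.4
ee_pos: [208.3, 593.0, 271.6]
orientation: [-1.344, -0.963, 0.949]
ft_force: [0.1, 0.8, 0.9]
width: 87.7
```

{"fn": "jog_arm", "kwargs": {"steps": [{"turn": [0,0,0],"dp": [0.6,-1,0],"claw": 1},{"turn": [0,0,0],"dp": [0.6,-1,0],"claw": 1},{"turn": [0,0,0],"dp": [0.6,-1,0],"claw": 1}]}}

```text
t: 0.65
ee_pos: [258.1, 509.2, 271.9]
orientation: [-1.347, -0.962, 0.949]
ft_force: [-0.4, 0.7, -0.2]
width: 87.7
```

{"fn": "jog_arm", "kwargs": {"steps": [{"turn": [0,0,0.085],"dp": [0.6,-1,0],"claw": 1},{"turn": [0,0,0.085],"dp": [0.6,-1,0],"claw": 1},{"turn": [0,0,0.085],"dp": [0.6,-1,0],"claw": 1}]}}

```text
t: 0.9
ee_pos: [307.1, 426.2, 271.6]
orientation: [-1.236, -1.165, 1.153]
ft_force: [0.6, 0.7, -0.0]
width: 88.0
```

{"fn": "jog_arm", "kwargs": {"steps": [{"turn": [0,0,0],"dp": [0.6,-1,0],"claw": 1},{"turn": [0,0,0],"dp": [0.6,-1,0],"claw": 1},{"turn": [0,0,0],"dp": [0.6,-1,0],"claw": 1}]}}

```text
t: 1.15
ee_pos: [356.5, 342.8, 271.4]
orientation: [-1.238, -1.163, 1.153]
ft_force: [0.6, -0.5, 0.4]
width: 88.0
```

{"fn": "jog_arm", "kwargs": {"steps": [{"turn": [0,0,0],"dp": [0.6,-1,0],"claw": 1},{"turn": [0,0,0],"dp": [0.6,-1,0],"claw": 1},{"turn": [0,0,0],"dp": [0.6,-1,0],"claw": 1}]}}

```text
t: 1.4
ee_pos: [406.1, 259.5, 271.3]
orientation: [-1.24, -1.162, 1.152]
ft_force: [0.0, 0.8, 0.2]
width: 88.0
```

{"fn": "jog_arm", "kwargs": {"steps": [{"turn": [0,0,0],"dp": [0.5,-1,0],"claw": 1},{"turn": [0,0,0],"dp": [0.5,-1,0],"claw": 1},{"turn": [0,0,0],"dp": [0.5,-1,0],"claw": 1}]}}

```text
t: 1.65
ee_pos: [447.8, 175.8, 271.3]
orientation: [-1.243, -1.16, 1.15]
ft_force: [-0.2, -0.0, 0.7]
width: 87.9
```

{"fn": "jog_arm", "kwargs": {"steps": [{"turn": [0,0,0],"dp": [0,-1,-0.3],"claw": 1},{"turn": [0,0,0],"dp": [0,-1,-0.3],"claw": 1},{"turn": [0,0,0],"dp": [0,-1,-0.3],"claw": 1}]}}

```text
t: 1.9
ee_pos: [446.3, 91.5, 245.3]
orientation: [-1.244, -1.154, 1.151]
ft_force: [-1.1, 0.6, -1.2]
width: 88.1
```

{"fn": "jog_arm", "kwargs": {"steps": [{"turn": [0,0,0],"dp": [-0.1,-1,-0.3],"claw": 1},{"turn": [0,0,0],"dp": [-0.1,-1,-0.3],"claw": 1},{"turn": [0,0,0],"dp": [-0.1,-1,-0.3],"claw": 1}]}}

```text
t: 2.15
ee_pos: [436.4, 8.1, 219.5]
orientation: [-1.243, -1.15, 1.151]
ft_force: [-0.6, 0.3, -0.4]
width: 87.8
```

{"fn": "jog_arm", "kwargs": {"steps": [{"turn": [0,0,0],"dp": [-0.1,-1,-0.3],"claw": 1},{"turn": [0,0,0],"dp": [-0.1,-1,-0.3],"claw": 1},{"turn": [0,0,0],"dp": [-0.1,-1,-0.3],"claw": 1}]}}

```text
t: 2.4
ee_pos: [427.1, -75.1, 194.0]
orientation: [-1.244, -1.145, 1.15]
ft_force: [-0.8, 0.2, -0.1]
width: 87.6
```

{"fn": "jog_arm", "kwargs": {"steps": [{"turn": [0,0,0],"dp": [-0.07,-1,-0.3],"claw": 1},{"turn": [0,0,0],"dp": [-0.07,-1,-0.3],"claw": 1},{"turn": [0,0,0],"dp": [-0.07,-1,-0.3],"claw": 1}]}}

```text
t: 2.65
ee_pos: [421.2, -158.3, 168.8]
orientation: [-1.245, -1.142, 1.149]
ft_force: [0.0, 0.5, 0.1]
width: 88.1
```

{"fn": "jog_arm", "kwargs": {"steps": [{"turn": [0,0,0],"dp": [-0.07,-1,-0.3],"claw": 1},{"turn": [0,0,0],"dp": [-0.07,-1,-0.3],"claw": 1},{"turn": [0,0,0],"dp": [-0.07,-1,-0.3],"claw": 1},{"turn": [0,0,0],"dp": [-0.07,-1,-0.3],"claw": 1},{"turn": [0,0,0],"dp": [-0.07,-1,-0.3],"claw": 1}]}}

```text
t: 3.07
ee_pos: [415.9, -237.4, 144.8]
orientation: [-1.244, -1.142, 1.148]
ft_force: [0.2, -0.7, 1.1]
width: 87.9
```

```bash
cat > yaw.py <<'E'
from h import *
o=ctrl.get_obs(); R=cv2.Rodrigues(o['orientation'])[0]
print('t',round(o['t'],2),'pos',o['ee_pos'].round(1),'yaw',np.degrees(np.arctan2(R[1,0],R[0,0])).round(2),'toolx',R[:,0].round(3),'tooly',R[:,1].round(3),'q',o['qpos'].round(2),'F',o['ft_force'].round(2),'M',o['moment'].round(3),'w',o['width'].round(1))
E
python3 - <<'E'
import yaw
from h import *
d=grab('wrist'); save(d,'w1.png'); np.save('w1.npy',d,allow_pickle=True)
E
```

```text
Traceback (most recent call last):
  File "yaw.py", line 3, in <module>
    print('t',round(o['t'],2),'pos',o['ee_pos'].round(1),'yaw',np.degrees(np.arctan2(R[1,0],R[0,0])).round(2),'toolx',R[:,0].round(3),'tooly',R[:,1].round(3),'q',o['qpos'].round(2),'F',o['ft_force'].round(2),'M',o['moment'].round(3),'w',o['width'].round(1))
                                                                                                                                                                                                                                             ^^^^^^^^^^^^^^^^
AttributeError: 'float' object has no attribute 'round'
```

```bash
sed -i "s/o\['width'\].round(1)/round(o['width'],1)/" yaw.py
python3 - <<'E'
import yaw
from h import *
d=grab('wrist'); save(d,'w1.png'); np.save('w1.npy',d,allow_pickle=True)
E
```

```text
t 3.07 pos [ 415.9 -237.4  144.8] yaw 85.08 toolx [0.086 0.996 0.   ] tooly [-0.005  0.001 -1.   ] q [-0.54  0.27  1.97 -0.    0.9  -2.03] F [ 0.15 -0.71  1.08] M [ 0.079 -0.016 -0.004] w 87.9
```

View pics/w1.png

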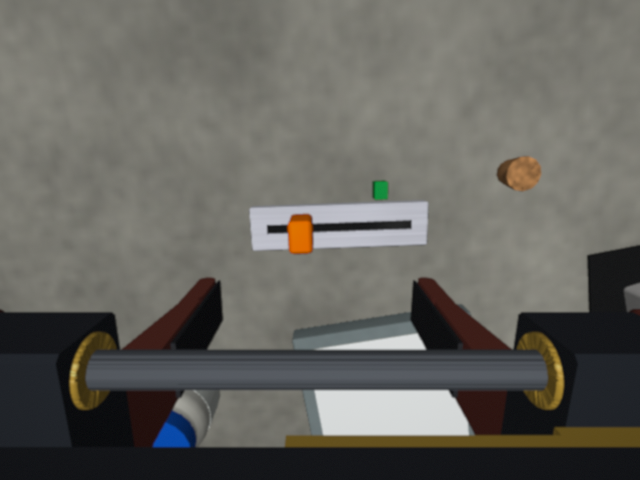

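```bash
cat > dim.py <<'E'
from h import *
def meas(d):
    hsv=cv2.cvtColor(d['img'],cv2.COLOR_RGB2HSV); C=cloud(d); out={}
    for n,lo,hi,zt in(('orange',(5,190,120),(15,255,255),54.5),('green',(60,120,60),(90,255,255),15)):
        m=(cv2.inRange(hsv,lo,hi)>0)&(C[...,2]>zt-5); k,L,S,c=cv2.connectedComponentsWithStats(m.astype(np.uint8))
        i=1+np.argmax(S[1:,4]); r=cv2.minAreaRect(cv2.findContours((L==i).astype(np.uint8),0,2)[0][0])
        out[n]=ray(d,*r[0],zt)[:2]; print(n,r,C[L==i].mean(0).round(1),out[n].round(1))
    m=(abs(C[...,2]-14)<2.5)&(hsv[...,1]<45)&(hsv[...,2]>140)&(C[...,0]<470)&(C[...,0]>360)&(abs(C[...,1]+220)<110)
    k,L,S,c=cv2.connectedComponentsWithStats(cv2.morphologyEx(m.astype(np.uint8),3,np.ones((9,9))))
    i=1+np.argmax(S[1:,4]); r=cv2.minAreaRect(cv2.findContours((L==i).astype(np.uint8),0,2)[0][0]); b=[ray(d,*q,14)[:2] for q in cv2.boxPoints(r)]
    e=max((b[1]-b[0],b[2]-b[1]),key=np.linalg.norm); e=e*np.sign(e[1]); a=e/np.linalg.norm(e); c0=np.mean(b,0)
    print('track c',c0.round(1),'len',np.linalg.norm(e).round(1),'axis',a.round(4),'yaw',np.degrees(np.arctan2(a[1],a[0])).round(2))
    print('grip along',((out['orange']-c0)@a).round(1),'marker',((out['green']-c0)@a).round(1),'delta',((out['green']-out['orange'])@a).round(1))
if __name__=='__main__':
    import sys
    for n in sys.argv[1:]: meas(np.load(n+'.npy',allow_pickle=True).item())
E
python3 dim.py w1 top0
```

```text
orange ((299.5, 236.0), (32.0, 23.0), 90.0) [ 413.3 -249.5   55.6] [ 413.3 -250.1]
green ((380.5, 190.0), (18.0, 13.0), 90.0) [ 386.8 -178.    15.9] [ 387.  -177.8]
track c [ 416.2 -216.7] len 158.3 axis [0.0497 0.9988] yaw 87.15
grip along -33.5 marker 37.5 delta 71.0
orange ((433.2308349609375, 281.65386962890625), (7.566117763519287, 9.426639556884766), 7.125016689300537) [ 415.3 -249.5   53.8] [ 414.6 -251.3]
green ((400.0, 292.5), (5.0, 4.0), 90.0) [ 387.6 -179.5   15.2] [ 387.1 -179.2]
track c [ 415.5 -218.7] len 157.6 axis [0.0479 0.9989] yaw 87.26
grip along -32.5 marker 38.1 delta 70.6
```

{"fn": "jog_arm", "kwargs": {"steps": [{"turn": [0,0,0.012],"dp": [-0.025,-0.16,-0.5],"claw": 1},{"turn": [0,0,0.012],"dp": [-0.025,-0.16,-0.85],"claw": 1},{"turn": [0,0,0.012],"dp": [-0.025,-0.16,-0.85],"claw": 1},{"turn": [0,0,0.012],"dp": [-0.025,-0.16,-0.85],"claw": 1}]}}

```text
t: 3.45
ee_pos: [413.5, -248.0, 76.8]
orientation: [-1.224, -1.171, 1.178]
ft_force: [0.3, -0.2, 0.7]
width: 87.6
```

{"fn": "jog_arm", "kwargs": {"steps": [{"turn": [0,0,0],"dp": [0,0,-0.3],"claw": 1},{"turn": [0,0,0],"dp": [0,0,-0.6],"claw": 1},{"turn": [0,0,0],"dp": [0,0,-0.6],"claw": 1},{"turn": [0,0,0],"dp": [0,0,-0.6],"claw": 1}]}}

```text
t: 3.78
ee_pos: [414.1, -247.4, 29.9]
orientation: [-1.223, -1.171, 1.178]
ft_force: [-0.0, -0.4, 0.4]
width: 87.9
```

```bash
python3 yaw.py
```

```text
t 3.78 pos [ 414.1 -247.4   29.9] yaw 87.43 toolx [0.045 0.999 0.002] tooly [-0.008  0.002 -1.   ] q [-0.56  0.48  2.03 -0.    0.65 -2.08] F [-0.02 -0.38  0.41] M [0.018 0.013 0.043] w 87.9
```

{"fn": "jog_arm", "kwargs": {"steps": [{"turn": [0,0,0],"dp": [0,-0.03,0],"claw": 0},{"turn": [0,0,0],"dp": [0,-0.03,0],"claw": 0},{"turn": [0,0,0],"dp": [0,-0.03,0],"claw": 0},{"turn": [0,0,0],"dp": [0,-0.03,0],"claw": 0},{"turn": [0,0,0],"dp": [0,-0.03,0],"claw": 0},{"turn": [0,0,0],"dp": [0,-0.03,0],"claw": 0},{"turn": [0,0,0],"dp": [0,-0.03,0],"claw": 0},{"turn": [0,0,0],"dp": [0,-0.03,0],"claw": 0},{"turn": [0,0,0],"dp": [0,-0.03,0],"claw": 0},{"turn": [0,0,0],"dp": [0,-0.03,0],"claw": 0}]}}

```text
t: 4.62
ee_pos: [414.0, -249.8, 29.8]
orientation: [-1.223, -1.171, 1.178]
ft_force: [-0.3, -0.4, 0.5]
width: 24.5
```

```bash
python3 yaw.py
```

```text
t 4.62 pos [ 414.  -249.8   29.8] yaw 87.43 toolx [0.045 0.999 0.002] tooly [-0.008  0.002 -1.   ] q [-0.57  0.48  2.02 -0.    0.65 -2.09] F [-0.3  -0.36  0.48] M [ 0.014 -0.042  0.034] w 24.5
```

{"fn": "jog_arm", "kwargs": {"steps": [{"turn": [0,0,0],"dp": [0,0,0],"claw": 0},{"turn": [0,0,0],"dp": [0,0,0],"claw": 0},{"turn": [0,0,0],"dp": [0.01,0.2,0],"claw": 0},{"turn": [0,0,0],"dp": [0.02,0.4,0],"claw": 0},{"turn": [0,0,0],"dp": [0.03,0.6,0],"claw": 0},{"turn": [0,0,0],"dp": [0.04,0.75,0],"claw": 0},{"turn": [0,0,0],"dp": [0.042,0.85,0],"claw": 0},{"turn": [0,0,0],"dp": [0.044,0.88,0],"claw": 0},{"turn": [0,0,0],"dp": [0.044,0.88,0],"claw": 0},{"turn": [0,0,0],"dp": [0.044,0.88,0],"claw": 0}]}}

```text
t: 5.45
ee_pos: [417.8, -179.7, 29.9]
orientation: [-1.223, -1.172, 1.179]
ft_force: [0.0, -0.0, 1.2]
width: 0.7
```

```bash
python3 yaw.py
```

```text
t 5.45 pos [ 417.8 -179.7   29.9] yaw 87.45 toolx [0.045 0.999 0.002] tooly [-0.007  0.002 -1.   ] q [-0.43  0.45  2.09 -0.    0.62 -1.96] F [ 0.05 -0.03  1.15] M [ 0.002 -0.047  0.035] w 0.7
```

Width is 0.7 mm, so the grip was not held. I'll look.

```bash
python3 - <<'E'
from h import *
for n in('top','side','wrist'):
    d=grab(n); np.save(n+'1.npy',d,allow_pickle=True)
    i=d['img']; i={'top':i[220:340,330:490],'side':i[260:380,200:360],'wrist':i}[n]
    cv2.imwrite('pics/b_%s.png'%n,cv2.cvtColor(i if n=='wrist' else cv2.resize(i,None,fx=3,fy=3),cv2.COLOR_RGB2BGR))
E
cd pics; python3 -c "
import cv2,numpy as np
a=np.vstack([cv2.imread('b_top.png'),cv2.imread('b_side.png')]);cv2.imwrite('b1.png',cv2.resize(a,None,fx=.8,fy=.8))"
```

```text
(no output)
```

View pics/b1.png

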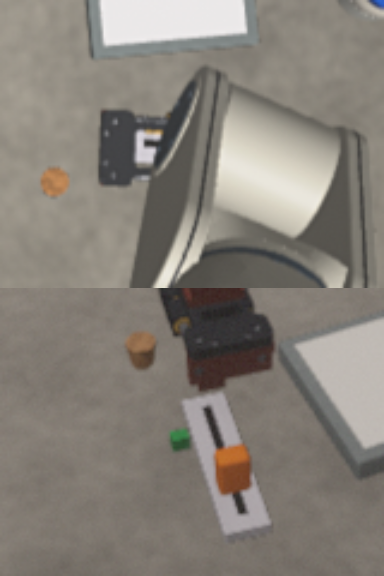

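View pics/b_wrist.png

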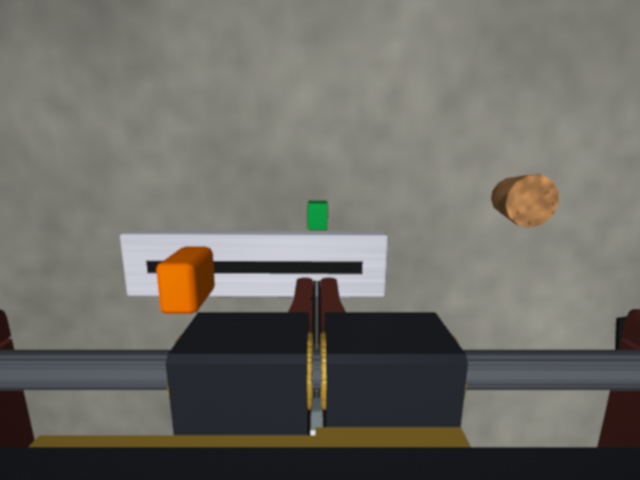

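```bash
python3 - <<'E'
from h import *
d=np.load('side1.npy',allow_pickle=True).item(); C=cloud(d); i=d['img']
print(d['obs']['ee_pos'])
f=240/np.tan(np.radians(d['fovy'])/2)
p=w2c(d)@np.r_[d['obs']['ee_pos'],1]; print('tcp proj',f*p[0]/p[2]+d['cx'],f*p[1]/p[2]+d['cy'],p[2])
m=(C[...,2]>22)&(C[...,2]<130)&(abs(C[...,0]-417)<60)&(abs(C[...,1]+180)<60)
v,u=np.where(m); 
for a in range(v.min(),v.max()+1,3):
    s=m[a]; print(a,np.where(s)[0][[0,-1]] if s.any() else '', np.median(C[a][s],0).round() if s.any() else '')
x=cv2.resize(i[200:340,230:370],None,fx=4,fy=4,interpolation=2); cv2.imwrite('pics/c1.png',cv2.cvtColor(x,cv2.COLOR_RGB2BGR))
d=np.load('wrist1.npy',allow_pickle=True).item(); C=cloud(d)
for u,v in((303,285),(330,285),(303,300),(335,305),(316,281),(310,282)): print(u,v,C[v,u].round(1),d['range_z'][v,u])
E
```

```text
[ 417.80929743 -179.83397091   29.85826416]
tcp proj 288.09492657631375 313.00804376107794 1046.2006117592164
299 [289 293] [ 423. -189.   76.]
302 [283 290] [ 414. -189.   72.]
303 285 [ 405.9 -184.9   79.6] 161.05255
330 285 [ 406.3 -173.3   79.9] 160.81334
303 300 [ 406.2 -184.4   95.4] 145.80672
335 305 [ 406.8 -172.2  100.3] 141.12025
316 281 [ 408.  -179.4   69.1] 171.71835
310 282 [ 406.3 -181.9   75.1] 165.5489
```

View pics/c1.png

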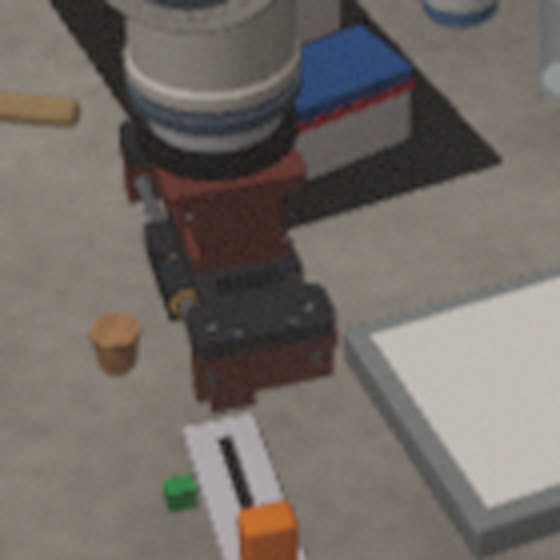

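```bash
python3 - <<'E'
from h import *
for n in('wrist0','w1','wrist1'):
    d=np.load(n+'.npy',allow_pickle=True).item()
    H=np.array(d['hand_eye']); f=240/np.tan(np.radians(d['fovy'])/2); v,u=np.mgrid[:480,:640]; z=d['range_z']
    P=(np.stack([(u-d['cx'])/f*z,(v-d['cy'])/f*z,z,np.ones_like(z)],-1)@H.T)[...,:3]
    m=(z>0)&(abs(P[...,0])<75)&(abs(P[...,2])<60)&(P[...,1]>-150)
    hsv=cv2.cvtColor(d['img'],cv2.COLOR_RGB2HSV)
    for nm,mm in(('z<60 all finger-like',m&(v>270)&(v<345)),):
        q=P[mm]; h=np.histogram(q[:,1],bins=np.arange(-150,200,10)); print(n,d['obs']['ee_pos'].round(),[(int(b),int(a)) for a,b in zip(*h) if a])
    for uu,vv in((208,283),(215,290),(425,283),(418,300),(316,281),(240,330),(120,330),(320,370),(320,440)): print((uu,vv),P[vv,uu].round(1),d['img'][vv,uu])
E
```

```text
wrist0 [207. 589. 184.] [(-150, 2), (-140, 4533), (-130, 3414), (-120, 2), (-110, 18), (-100, 1360), (-90, 1355), (-80, 1279), (-70, 1189), (-60, 1018), (-50, 834), (-40, 2059), (-30, 13735), (-20, 61), (0, 40), (10, 42), (20, 1)]
(208, 283) [-47.  -47.2  12.1] [66 33 27]
(215, 290) [-43.7 -49.1   9.6] [12 13 13]
(425, 283) [ 47.7 -46.3  11.7] [66 33 27]
(418, 300) [ 43.7 -51.6   6. ] [18 18 21]
(316, 281) [ -0.  -28.5   6.2] [148  94  49]
(240, 330) [-38.3 -28.9 -19.8] [139  89  47]
(120, 330) [-185.5  122.5  -97.7] [117  52 164]
(320, 370) [   0.8 -137.2   27.5] [ 92  97 104]
(320, 440) [   0.7 -146.6   19.8] [107  86  33]
w1 [ 416. -237.  145.] [(-150, 2), (-140, 4543), (-130, 3407), (-120, 1), (-110, 16), (-100, 1368), (-90, 1356), (-80, 1255), (-70, 1190), (-60, 1031), (-50, 852), (-40, 40), (140, 2158)]
(208, 283) [-47.  -46.7  11.9] [61 29 24]
(215, 290) [-43.8 -48.1   9.1] [11 11 12]
(425, 283) [ 47.6 -47.2  12. ] [61 30 25]
(418, 300) [ 44.2 -50.5   5.4] [12 13 14]
(316, 281) [  0.2 143.4 -56.4] [122 121 113]
(240, 330) [ -76.2  142.3 -108. ] [121 120 112]
(120, 330) [-196.9  142.7 -108.2] [113 112 105]
(320, 370) [   0.9 -138.2   28.1] [83 87 94]
(320, 440) [   0.9 -146.    19.3] [99 80 30]
wrist1 [ 418. -180.   30.] [(-150, 4), (-140, 5579), (-130, 3403), (-120, 64), (-100, 82), (-90, 188), (-80, 429), (-70, 467), (-60, 370), (-50, 367), (-40, 37), (-30, 1420), (-20, 194), (-10, 144), (0, 97), (10, 3720), (20, 3763), (30, 22)]
(208, 283) [-60.1  -3.5  -4.1] [90 42  0]
(215, 290) [-61.9  15.4 -15.7] [202 204 213]
(425, 283) [ 70.9  28.3 -15.9] [131 130 121]
(418, 300) [ 67.3  28.6 -27.9] [131 130 122]
(316, 281) [  0.2 -39.2  10. ] [118 120 126]
(240, 330) [ -14.9 -133.2   33.9] [24 25 28]
(120, 330) [-130.7   27.2  -48.7] [125 124 117]
(320, 370) [   1.  -137.    27.4] [100  96  92]
(320, 440) [   0.9 -146.1   19.4] [107  86  33]
```

The visible fingertips sit about 40 mm behind the reported TCP. All three wrist views agree, and so does the cabinet at the start. So the fingers passed over the grip. I'll plan with the real tip at reported z + 40: back up, open, and descend further.

{"fn": "jog_arm", "kwargs": {"steps": [{"turn": [0,0,0],"dp": [-0.02,-0.4,0],"claw": 1},{"turn": [0,0,0],"dp": [-0.044,-0.88,0],"claw": 1},{"turn": [0,0,0],"dp": [-0.044,-0.88,0],"claw": 1},{"turn": [0,0,0],"dp": [-0.044,-0.88,0],"claw": 1},{"turn": [0,0,0],"dp": [-0.044,-0.88,0],"claw": 1},{"turn": [0,0,0],"dp": [-0.044,-0.88,0],"claw": 1},{"turn": [0,0,0],"dp": [-0.044,-0.88,0],"claw": 1},{"turn": [0,0,0],"dp": [-0.044,-0.88,0],"claw": 1}]}}

```text
t: 6.27
ee_pos: [414.1, -249.4, 29.8]
orientation: [-1.222, -1.172, 1.179]
ft_force: [-0.3, 0.8, -0.0]
width: 50.3
```

{"fn": "jog_arm", "kwargs": {"steps": [{"turn": [0,0,0],"dp": [0,0,0],"claw": 1},{"turn": [0,0,0],"dp": [0,0,-0.1],"claw": 1},{"turn": [0,0,0],"dp": [0,0,-0.25],"claw": 1},{"turn": [0,0,0],"dp": [0,0,-0.4],"claw": 1},{"turn": [0,0,0],"dp": [0,0,-0.5],"claw": 1},{"turn": [0,0,0],"dp": [0,0,-0.5],"claw": 1}]}}

```text
t: 6.77
ee_pos: [413.0, -248.5, -11.9]
orientation: [-1.219, -1.171, 1.179]
ft_force: [-0.2, 0.6, -0.2]
width: 87.0
```

```bash
python3 - <<'E'
import yaw
from h import *
d=grab('wrist'); save(d,'w2.png'); np.save('w2.npy',d,allow_pickle=True)
E
```

```text
t 6.77 pos [ 413.  -248.5  -11.9] yaw 87.48 toolx [0.044 0.999 0.003] tooly [-0.01   0.004 -1.   ] q [-0.56  0.56  2.03 -0.    0.56 -2.09] F [-0.17  0.6  -0.24] M [ 0.041  0.043 -0.047] w 87.0
```

View pics/w2.png

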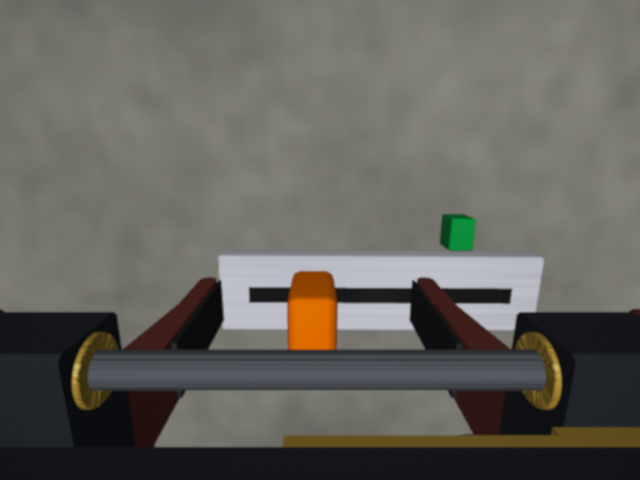

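The grip at (312,310) is between the fingers. I'll close on it.

{"fn": "jog_arm", "kwargs": {"steps": [{"turn": [0,0,0],"dp": [0,0,0],"claw": 0},{"turn": [0,0,0],"dp": [0,0,0],"claw": 0},{"turn": [0,0,0],"dp": [0,0,0],"claw": 0},{"turn": [0,0,0],"dp": [0,0,0],"claw": 0},{"turn": [0,0,0],"dp": [0,0,0],"claw": 0},{"turn": [0,0,0],"dp": [0,0,0],"claw": 0},{"turn": [0,0,0],"dp": [0,0,0],"claw": 0},{"turn": [0,0,0],"dp": [0,0,0],"claw": 0},{"turn": [0,0,0],"dp": [0,0,0],"claw": 0},{"turn": [0,0,0],"dp": [0,0,0],"claw": 0},{"turn": [0,0,0],"dp": [0,0,0],"claw": 0},{"turn": [0,0,0],"dp": [0,0,0],"claw": 0}]}}

```text
t: 7.82
ee_pos: [413.4, -248.9, -11.2]
orientation: [-1.22, -1.171, 1.179]
ft_force: [0.1, -0.6, 0.3]
width: 19.8
```

```bash
python3 yaw.py
```

```text
t 7.82 pos [ 413.4 -248.9  -11.2] yaw 87.46 toolx [0.044 0.999 0.003] tooly [-0.01   0.003 -1.   ] q [-0.56  0.56  2.03 -0.    0.56 -2.09] F [ 0.12 -0.65  0.34] M [-0.176  0.109 -0.153] w 19.8
```

{"fn": "jog_arm", "kwargs": {"steps": [{"turn": [0,0,0],"dp": [0.01,0.2,0],"claw": 0},{"turn": [0,0,0],"dp": [0.02,0.4,0],"claw": 0},{"turn": [0,0,0],"dp": [0.03,0.6,0],"claw": 0},{"turn": [0,0,0],"dp": [0.04,0.75,0],"claw": 0},{"turn": [0,0,0],"dp": [0.042,0.85,0],"claw": 0},{"turn": [0,0,0],"dp": [0.043,0.87,0],"claw": 0},{"turn": [0,0,0],"dp": [0.043,0.87,0],"claw": 0},{"turn": [0,0,0],"dp": [0.043,0.87,0],"claw": 0},{"turn": [0,0,0],"dp": [0.043,0.87,0],"claw": 0}]}}

```text
t: 8.57
ee_pos: [416.9, -179.5, -11.2]
orientation: [-1.22, -1.171, 1.178]
ft_force: [0.5, 1.9, 0.5]
width: 19.9
```

```bash
python3 - <<'E'
import yaw
from h import *
d=grab('wrist'); save(d,'w3.png'); np.save('w3.npy',d,allow_pickle=True)
d=grab('side'); np.save('side3.npy',d,allow_pickle=True)
cv2.imwrite('pics/s3.png',cv2.cvtColor(cv2.resize(d['img'][260:380,220:360],None,fx=4,fy=4,interpolation=2),cv2.COLOR_RGB2BGR))
E
```

```text
t 8.57 pos [ 416.9 -179.5  -11.2] yaw 87.44 toolx [0.045 0.999 0.003] tooly [-0.01   0.004 -1.   ] q [-0.43  0.53  2.09 -0.    0.52 -1.96] F [0.46 1.86 0.52] M [ 0.202 -0.144 -0.126] w 19.9
```

View pics/w3.png

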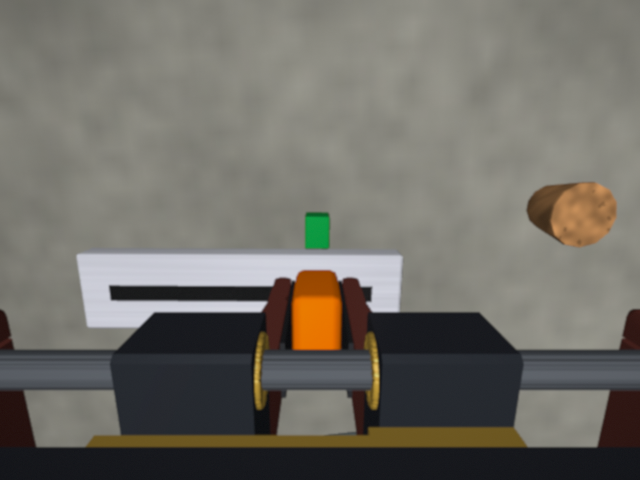

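View pics/s3.png

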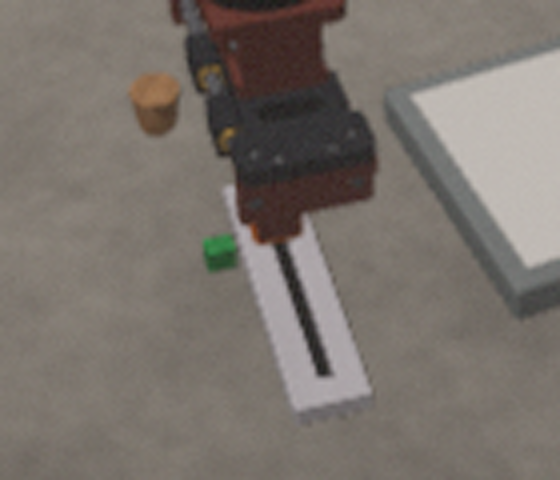

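```bash
python3 - <<'E'
from h import *
d=np.load('w3.npy',allow_pickle=True).item()
hsv=cv2.cvtColor(d['img'],cv2.COLOR_RGB2HSV)
C=cloud(d)
g=(cv2.inRange(hsv,(60,120,60),(90,255,255))>0); v,u=np.where(g&(C[...,2]>12.5)); print(u.min(),u.max(),v.min(),v.max())
gm=ray(d,(u.min()+u.max())/2,(v.min()+v.max())/2,15); print('green',gm)
o=(cv2.inRange(hsv,(3,180,100),(18,255,255))>0)&(C[...,2]>50); v,u=np.where(o); print(u.min(),u.max(),v.min(),v.max(), np.median(C[o],0))
r=v<300
a=np.array([0.048,0.9988]); 
for vv in range(285,345,10):
    w=np.where(o[vv])[0]; 
    if len(w): p=ray(d,(w[0]+w[-1])/2,vv,54.5); print(vv,w[0],w[-1],p.round(1),'delta',((gm-p)[:2]@a).round(2))
E
```

```text
305 328 215 248
green [ 386.90608066 -177.80087291   15.        ]
292 341 281 349 [ 414.22245616 -179.23944272   55.24480662]
295 295 337 [ 403.7 -178.9   54.5] delta 0.32
305 292 341 [ 407.8 -178.9   54.5] delta 0.12
315 292 340 [ 412.  -179.3   54.5] delta 0.3
325 292 340 [ 416.3 -179.5   54.5] delta 0.29
335 292 340 [ 420.6 -179.7   54.5] delta 0.27
```

{"fn": "jog_arm", "kwargs": {"steps": [{"turn": [0,0,0],"dp": [0,0,0],"claw": 1},{"turn": [0,0,0],"dp": [0,0,0],"claw": 1},{"turn": [0,0,0],"dp": [0,0,0],"claw": 1},{"turn": [0,0,0],"dp": [0,0,0],"claw": 1},{"turn": [0,0,0],"dp": [0,0,0],"claw": 1},{"turn": [0,0,0],"dp": [0,0,0.5],"claw": 1},{"turn": [0,0,0],"dp": [0,0,1],"claw": 1},{"turn": [0,0,0],"dp": [0,0,1],"claw": 1}]}}

```text
t: 9.33
ee_pos: [420.3, -181.2, 73.7]
orientation: [-1.228, -1.174, 1.177]
ft_force: [1.3, -0.1, -0.4]
width: 69.8
```

{"fn": "jog_arm", "kwargs": {"steps": [{"turn": [0,0,0],"dp": [0.4,0.9,0.4],"claw": 1},{"turn": [0,0,0],"dp": [0.4,0.9,0.4],"claw": 1},{"turn": [0,0,0],"dp": [0.4,0.9,0.4],"claw": 1}]}}

```text
t: 9.58
ee_pos: [455.9, -106.5, 108.5]
orientation: [-1.232, -1.18, 1.176]
ft_force: [0.8, -0.8, -0.1]
width: 87.0
```

{"fn": "jog_arm", "kwargs": {"steps": [{"turn": [0,0,0.09],"dp": [0.4,0.9,0.4],"claw": 1},{"turn": [0,0,0.09],"dp": [0.4,0.9,0.4],"claw": 1},{"turn": [0,0,0.09],"dp": [0.4,0.9,0.4],"claw": 1}]}}

```text
t: 9.83
ee_pos: [491.5, -31.4, 142.9]
orientation: [-1.088, -1.397, 1.386]
ft_force: [0.3, 0.8, 0.1]
width: 88.2
```

{"fn": "jog_arm", "kwargs": {"steps": [{"turn": [0,0,0],"dp": [0.4,0.9,0],"claw": 1},{"turn": [0,0,0],"dp": [0.4,0.9,0],"claw": 1},{"turn": [0,0,0],"dp": [0.4,0.9,0],"claw": 1},{"turn": [0,0,0],"dp": [0.4,0.9,0],"claw": 1},{"turn": [0,0,0],"dp": [0.4,0.9,0],"claw": 1}]}}

```text
t: 10.25
ee_pos: [522.5, 40.2, 142.1]
orientation: [-1.087, -1.396, 1.387]
ft_force: [-1.2, -0.1, -0.3]
width: 87.8
```

```bash
python3 - <<'E'
import yaw
from h import *
d=grab('wrist'); save(d,'w4.png'); np.save('w4.npy',d,allow_pickle=True)
d=grab('side'); np.save('side4.npy',d,allow_pickle=True)
d=grab('top'); np.save('top4.npy',d,allow_pickle=True); save(d,'t4.png')
import dim; dim.meas(d)
E
```

```text
t 10.25 pos [522.5  40.2 142.1] yaw 104.26 toolx [-0.246  0.969 -0.001] tooly [ 0.007  0.001 -1.   ] q [ 0.05  0.33  1.89  0.    0.91 -1.77] F [-1.21 -0.15 -0.34] M [ 0.036 -0.058  0.016] w 87.8
orange ((403.23992919921875, 280.3199768066406), (7.636753082275391, 9.899495124816895), 8.13010311126709) [ 419.3 -180.5   53.9] [ 418.1 -180.9]
green ((400.0, 292.5), (5.0, 4.0), 90.0) [ 387.4 -179.6   14.6] [ 387.1 -179.2]
track c [ 415.4 -219.3] len 158.2 axis [0.0488 0.9988] yaw 87.2
grip along 38.4 marker 38.6 delta 0.2
```

View pics/w4.png

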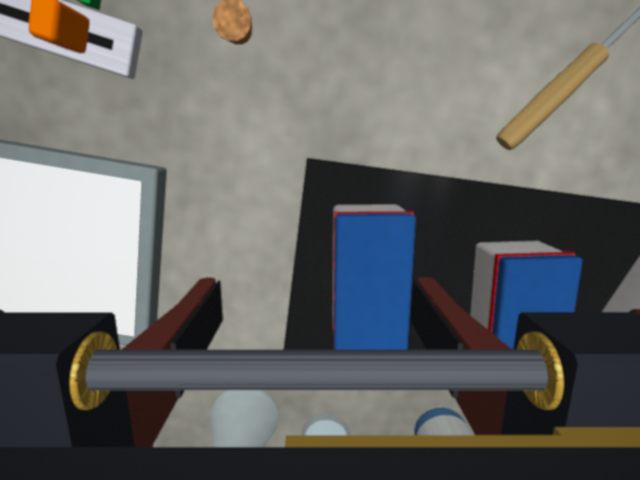

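View pics/t4.png

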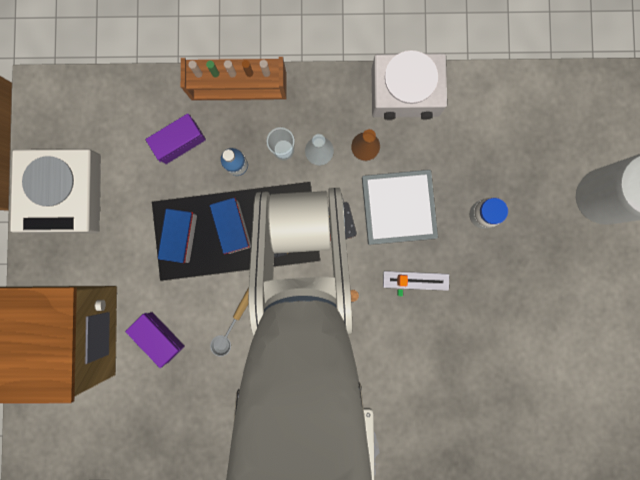

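```bash
python3 - <<'E'
from h import *
d=np.load('w4.npy',allow_pickle=True).item()
hsv=cv2.cvtColor(d['img'],cv2.COLOR_RGB2HSV); m=cv2.inRange(hsv,(100,120,60),(125,255,255))
for lo,hi in((325,420),(485,585)):
    pts=[]
    for v in range(225 if lo<400 else 262,340,10):
        w=np.where(m[v,lo:hi])[0]+lo; a,b=ray(d,w[0],v,64),ray(d,w[-1]+1,v,64); pts.append((a+b)/2); print(v,w[0],w[-1],a.round(1)[:2],b.round(1)[:2])
    p=np.array(pts)[:,:2]; q=np.polyfit(p[:,0],p[:,1],1); print('axis deg',np.degrees(np.arctan(q[0])),'y at 550',np.polyval(q,550))
    w=np.where(m[:,(lo+hi)//2])[0]; w=w[w>150]; print('near edge',ray(d,(lo+hi)//2,w[0],64))
E
```

```text
225 336 415 [507.4  52.3] [492.4 111. ]
235 336 415 [514.9  54.3] [499.8 113.5]
245 336 414 [522.5  56.3] [507.6 115.2]
255 336 413 [530.3  58.4] [515.4 116.9]
265 336 413 [538.1  60.5] [523.1 119.5]
275 336 412 [546.1  62.6] [531.2 121.3]
285 335 411 [554.4  64.1] [539.4 123.1]
295 336 411 [562.4  67. ] [547.4 125.7]
305 335 410 [570.9  68.5] [555.9 127.6]
315 335 410 [579.3  70.7] [564.2 130.3]
325 335 409 [587.9  73. ] [572.9 132.3]
335 335 408 [596.6  75.4] [581.7 134.3]
axis deg 14.50684015837516 y at 550 94.786089379174
near edge [492.53762319  76.31403496  64.        ]
262 500 582 [504.3 183.6] [488.4 246.1]
272 499 581 [512.2 185.8] [496.2 248.9]
282 498 579 [520.2 188.1] [504.3 250.9]
292 497 577 [528.4 190.5] [512.5 252.9]
302 496 576 [536.6 192.8] [520.6 255.7]
312 495 573 [545.  195.2] [529.3 257. ]
322 494 517 [553.5 197.7] [548.7 216.6]
332 494 516 [561.9 201. ] [557.3 219.2]
axis deg -6.011062043263487 y at 550 215.12399067698573
near edge [493.82801826 208.36587889  64.        ]
```

{"fn": "jog_arm", "kwargs": {"steps": [{"turn": [0,0,0],"dp": [0.35,0.67,-0.2],"claw": 1},{"turn": [0,0,0],"dp": [0.35,0.67,-0.4],"claw": 1},{"turn": [0,0,0],"dp": [0.35,0.67,-0.5],"claw": 1},{"turn": [0,0,0],"dp": [0.35,0.67,-0.5],"claw": 1},{"turn": [0,0,0],"dp": [0.35,0.67,-0.5],"claw": 1},{"turn": [0,0,0],"dp": [0.35,0.67,-0.5],"claw": 1}]}}

```text
t: 10.9
ee_pos: [550.3, 91.8, 102.9]
orientation: [-1.089, -1.394, 1.385]
ft_force: [0.4, -0.5, 0.2]
width: 87.7
```

```bash
python3 - <<'E'
import yaw
from h import *
d=grab('wrist'); save(d,'w5.png'); np.save('w5.npy',d,allow_pickle=True)
E
```

```text
t 10.9 pos [550.3  91.8 102.9] yaw 104.07 toolx [-0.243  0.97  -0.001] tooly [ 0.008  0.    -1.   ] q [ 0.14  0.43  1.84 -0.    0.86 -1.67] F [ 0.36 -0.5   0.21] M [0.085 0.034 0.035] w 87.7
```

View pics/w5.png

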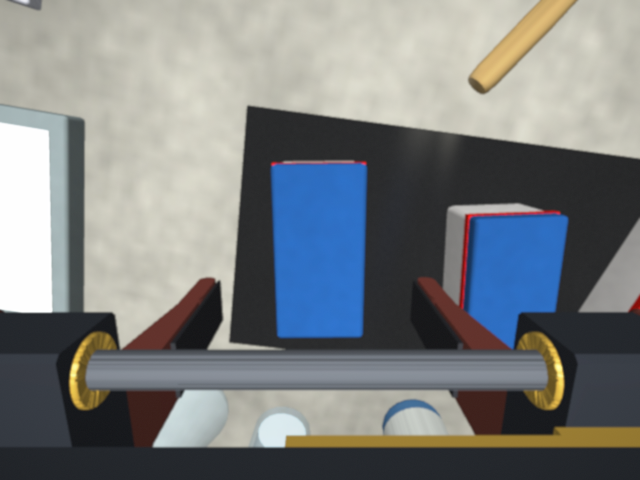

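{"fn": "jog_arm", "kwargs": {"steps": [{"turn": [0,0,0],"dp": [0,0.02,-0.4],"claw": 1},{"turn": [0,0,0],"dp": [0,0.02,-0.8],"claw": 1},{"turn": [0,0,0],"dp": [0,0.02,-0.8],"claw": 1},{"turn": [0,0,0],"dp": [0,0.02,-0.8],"claw": 1}]}}

```text
t: 11.28
ee_pos: [549.4, 92.7, 38.9]
orientation: [-1.088, -1.391, 1.385]
ft_force: [1.1, 0.3, 0.6]
width: 87.9
```

{"fn": "jog_arm", "kwargs": {"steps": [{"turn": [0,0,0],"dp": [0,0,-0.4],"claw": 1},{"turn": [0,0,0],"dp": [0,0,-0.7],"claw": 1},{"turn": [0,0,0],"dp": [0,0,-0.74],"claw": 1},{"turn": [0,0,0],"dp": [0,0,-0.74],"claw": 1},{"turn": [0,0,0],"dp": [0,0,-0.74],"claw": 1}]}}

```text
t: 11.7
ee_pos: [550.8, 92.8, -18.4]
orientation: [-1.09, -1.393, 1.384]
ft_force: [0.6, 0.6, 0.1]
width: 87.8
```

{"fn": "jog_arm", "kwargs": {"steps": [{"turn": [0,0,0],"dp": [0,0,0],"claw": 0},{"turn": [0,0,0],"dp": [0,0,0],"claw": 0},{"turn": [0,0,0],"dp": [0,0,0],"claw": 0},{"turn": [0,0,0],"dp": [0,0,0],"claw": 0},{"turn": [0,0,0],"dp": [0,0,0],"claw": 0},{"turn": [0,0,0],"dp": [0,0,0],"claw": 0},{"turn": [0,0,0],"dp": [0,0,0],"claw": 0}]}}

```text
t: 12.28
ee_pos: [551.1, 93.1, -17.7]
orientation: [-1.09, -1.394, 1.383]
ft_force: [-2.1, 2.0, 6.3]
width: 59.6
```

```bash
python3 yaw.py
```

```text
t 12.28 pos [551.1  93.1 -17.7] yaw 104.03 toolx [-0.242  0.97  -0.001] tooly [ 0.008  0.001 -1.   ] q [ 0.15  0.63  1.88 -0.    0.62 -1.67] F [-2.14  2.02  6.34] M [0.597 0.256 0.158] w 59.6
```

{"fn": "jog_arm", "kwargs": {"steps": [{"turn": [0,0,0],"dp": [0,0,0],"claw": 0},{"turn": [0,0,0],"dp": [0,0,0.1],"claw": 0},{"turn": [0,0,0],"dp": [0,0,0.3],"claw": 0},{"turn": [0,0,0],"dp": [0,0,0.6],"claw": 0},{"turn": [0,0,0],"dp": [0,0,1],"claw": 0},{"turn": [0,0,0],"dp": [0,0,1],"claw": 0}]}}

```text
t: 12.78
ee_pos: [554.2, 93.5, 67.0]
orientation: [-1.095, -1.399, 1.38]
ft_force: [2.3, 1.0, -4.1]
width: 60.2
```

{"fn": "jog_arm", "kwargs": {"steps": [{"turn": [0,0,0],"dp": [0,0,0.4],"claw": 0},{"turn": [0,0,0],"dp": [0,0,0.6],"claw": 0},{"turn": [0,0,0],"dp": [0,0,0.6],"claw": 0},{"turn": [0,0,0],"dp": [0,0,0.6],"claw": 0},{"turn": [0,0,0],"dp": [0,0,0.6],"claw": 0}]}}

```text
t: 13.2
ee_pos: [552.7, 93.3, 113.3]
orientation: [-1.093, -1.397, 1.381]
ft_force: [-0.6, -0.1, -5.0]
width: 59.9
```

```bash
python3 yaw.py; python3 - <<'E'
from h import *
d=grab('side'); save(d,'s6.png')
E
```

```text
t 13.2 pos [552.7  93.3 113.3] yaw 104.02 toolx [-0.242  0.97  -0.002] tooly [ 0.012  0.001 -1.   ] q [ 0.15  0.42  1.84 -0.    0.88 -1.67] F [-0.61 -0.1  -4.97] M [ 0.031  0.059 -0.027] w 59.9
```

View pics/s6.png

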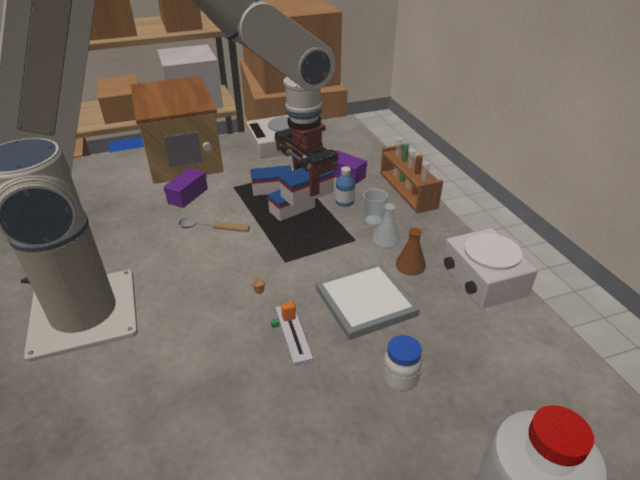

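{"fn": "jog_arm", "kwargs": {"steps": [{"turn": [-0.015,0.055,0],"dp": [0,0,0],"claw": 0},{"turn": [-0.03,0.11,0],"dp": [0,0,0],"claw": 0},{"turn": [-0.035,0.135,0],"dp": [0,0,0],"claw": 0},{"turn": [-0.035,0.135,0],"dp": [0,0,0],"claw": 0},{"turn": [-0.035,0.135,0],"dp": [0,0,0],"claw": 0},{"turn": [-0.035,0.135,0],"dp": [0,0,0],"claw": 0},{"turn": [-0.035,0.135,0],"dp": [0,0,0],"claw": 0},{"turn": [-0.02,0.08,0],"dp": [0,0,0],"claw": 0},{"turn": [-0.01,0.04,0],"dp": [0,0,0],"claw": 0},{"turn": [-0.002,0.01,0],"dp": [0,0,0],"claw": 0},{"turn": [-0.002,0.01,0],"dp": [0,0,0],"claw": 0},{"turn": [-0.002,0.01,0],"dp": [0,0,0],"claw": 0}]}}

```text
t: 14.25
ee_pos: [548.5, 92.3, 113.8]
orientation: [-1.07, -1.37, 1.398]
ft_force: [-0.9, 0.2, -4.7]
width: 59.5
```

```bash
cat > mom.py <<'E'
from h import *
import sys
F=[];M=[];J=[]
for i in range(8):
    o=ctrl.get_obs(); F.append(o['ft_force']); M.append(o['moment']); J.append(o['joint_torque']); ctrl.get_image('top')
R=cv2.Rodrigues(o['orientation'])[0]; F,M,J=map(np.array,(F,M,J))
print('t',round(o['t'],2),o['ee_pos'].round(1),'tooly',R[:,1].round(3),'yaw',np.degrees(np.arctan2(R[1,0],R[0,0])).round(1),'w',round(o['width'],1))
print('F',F.mean(0).round(2),F.std(0).round(2),'M',M.mean(0).round(3),M.std(0).round(3))
print('M about jaw',(M@R[:,0]).round(3),'mean',(M@R[:,0]).mean().round(4),'J5',J[:,4].mean().round(3),'J6',J[:,5].mean().round(3),'J',J.mean(0).round(3))
E
python3 mom.py
```

```text
t 14.6 [553.2  93.4 112.8] tooly [-0.02  -0.005 -1.   ] yaw 104.0 w 59.7
F [-0.05  0.06 -4.71] [0.43 0.29 0.44] M [0.027 0.015 0.003] [0.038 0.03  0.023]
M about jaw [ 0.052  0.061 -0.008 -0.01  -0.009 -0.013 -0.011  0.002] mean 0.008 J5 0.041 J6 -0.016 J [-6.4000e-02 -5.3872e+01 -2.3718e+01 -1.0000e-02  4.1000e-02 -1.6000e-02]
```

{"fn": "jog_arm", "kwargs": {"steps": [{"turn": [0.015,-0.055,0],"dp": [0,0,0],"claw": 0},{"turn": [0.03,-0.11,0],"dp": [0,0,0],"claw": 0},{"turn": [0.035,-0.135,0],"dp": [0,0,0],"claw": 0},{"turn": [0.035,-0.135,0],"dp": [0,0,0],"claw": 0},{"turn": [0.035,-0.135,0],"dp": [0,0,0],"claw": 0},{"turn": [0.035,-0.135,0],"dp": [0,0,0],"claw": 0},{"turn": [0.035,-0.135,0],"dp": [0,0,0],"claw": 0},{"turn": [0.02,-0.08,0],"dp": [0,0,0],"claw": 0},{"turn": [0.01,-0.04,0],"dp": [0,0,0],"claw": 0},{"turn": [0.002,-0.01,0],"dp": [0,0,0],"claw": 0},{"turn": [0.002,-0.01,0],"dp": [0,0,0],"claw": 0},{"turn": [0.002,-0.01,0],"dp": [0,0,0],"claw": 0}]}}

```text
t: 15.65
ee_pos: [558.5, 94.3, 113.9]
orientation: [-1.095, -1.398, 1.382]
ft_force: [1.1, -0.1, -4.7]
width: 59.8
```

```bash
python3 mom.py
```

```text
t 16.0 [552.2  93.1 112.6] tooly [ 0.011  0.001 -1.   ] yaw 104.0 w 59.8
F [-0.15  0.22 -4.71] [0.49 0.33 0.44] M [ 0.034  0.002 -0.015] [0.025 0.022 0.021]
M about jaw [-0.03  -0.    -0.024 -0.009  0.009 -0.035 -0.013  0.05 ] mean -0.0066 J5 0.15 J6 0.036 J [ 9.0000e-02 -5.2136e+01 -2.5310e+01 -5.5000e-02  1.5000e-01  3.6000e-02]
```

{"fn": "jog_arm", "kwargs": {"steps": [{"turn": [-0.015,0.055,0],"dp": [0,0,0],"claw": 0},{"turn": [-0.03,0.11,0],"dp": [0,0,0],"claw": 0},{"turn": [-0.04,0.16,0],"dp": [0,0,0],"claw": 0},{"turn": [-0.04,0.16,0],"dp": [0,0,0],"claw": 0},{"turn": [-0.04,0.16,0],"dp": [0,0,0],"claw": 0},{"turn": [-0.04,0.16,0],"dp": [0,0,0],"claw": 0},{"turn": [-0.04,0.16,0],"dp": [0,0,0],"claw": 0},{"turn": [-0.04,0.16,0],"dp": [0,0,0],"claw": 0},{"turn": [-0.04,0.16,0],"dp": [0,0,0],"claw": 0}]}}

```text
t: 16.8
ee_pos: [552.0, 93.0, 113.8]
orientation: [-0.748, -0.955, 1.622]
ft_force: [0.3, -0.9, -5.4]
width: 59.7
```

```bash
python3 mom.py
```

```text
t 17.15 [552.4  93.1 113.1] tooly [-0.47  -0.119 -0.875] yaw 104.1 w 59.9
F [ 0.23 -0.09 -4.83] [0.3  0.52 0.59] M [ 0.197 -0.535 -0.006] [0.026 0.016 0.029]
M about jaw [-0.553 -0.571 -0.549 -0.583 -0.578 -0.562 -0.557 -0.585] mean -0.5672 J5 2.585 J6 0.007 J [-1.0000e-03 -6.8513e+01 -2.4632e+01 -1.8500e-01  2.5850e+00  7.0000e-03]
```

{"fn": "jog_arm", "kwargs": {"steps": [{"turn": [0.02,-0.08,0],"dp": [0,0,0],"claw": 0},{"turn": [0.04,-0.15,0],"dp": [0,0,0],"claw": 0},{"turn": [0.05,-0.2,0],"dp": [0,0,0],"claw": 0},{"turn": [0.08,-0.32,0],"dp": [0,0,0],"claw": 0},{"turn": [0.08,-0.32,0],"dp": [0,0,0],"claw": 0},{"turn": [0.08,-0.32,0],"dp": [0,0,0],"claw": 0},{"turn": [0.08,-0.32,0],"dp": [0,0,0],"claw": 0},{"turn": [0.08,-0.32,0],"dp": [0,0,0],"claw": 0},{"turn": [0.08,-0.32,0],"dp": [0,0,0],"claw": 0},{"turn": [0.08,-0.32,0],"dp": [0,0,0],"claw": 0},{"turn": [0.08,-0.32,0],"dp": [0,0,0],"claw": 0},{"turn": [0.08,-0.32,0],"dp": [0,0,0],"claw": 0}]}}

```text
t: 18.2
ee_pos: [551.7, 93.4, 112.8]
orientation: [-1.413, -1.808, 1.038]
ft_force: [-0.1, -0.0, -4.9]
width: 60.0
```

```bash
python3 mom.py
```

```text
t 18.55 [552.8  93.4 113.1] tooly [ 0.491  0.121 -0.863] yaw 104.0 w 59.8
F [ 0.1  0.1 -4.7] [0.25 0.37 0.48] M [-0.094  0.593 -0.003] [0.035 0.034 0.033]
M about jaw [0.578 0.563 0.563 0.623 0.646 0.558 0.651 0.604] mean 0.5982 J5 -1.935 J6 -0.068 J [ -0.04  -39.025 -18.68    0.266  -1.935  -0.068]
```

{"fn": "jog_arm", "kwargs": {"steps": [{"turn": [-0.01,0.04,0],"dp": [0,0,0],"claw": 0},{"turn": [-0.02,0.08,0],"dp": [0,0,0],"claw": 0},{"turn": [-0.03,0.12,0],"dp": [0,0,0],"claw": 0},{"turn": [-0.036,0.145,0],"dp": [0,0,0],"claw": 0},{"turn": [-0.036,0.145,0],"dp": [0,0,0],"claw": 0},{"turn": [-0.036,0.145,0],"dp": [0,0,0],"claw": 0},{"turn": [-0.036,0.145,0],"dp": [0,0,0],"claw": 0},{"turn": [-0.036,0.145,0],"dp": [0,0,0],"claw": 0}]}}

```text
t: 19.27
ee_pos: [551.3, 93.2, 112.0]
orientation: [-1.122, -1.437, 1.353]
ft_force: [-0.5, 0.1, -5.0]
width: 60.1
```

```bash
sed -i 's/range(8)/range(14)/' mom.py; python3 mom.py
```

```text
t 19.92 [552.7  93.3 113.1] tooly [ 0.059  0.014 -0.998] yaw 104.0 w 59.5
F [-0.14 -0.1  -5.11] [0.5  0.57 0.29] M [0.034 0.047 0.01 ] [0.026 0.037 0.019]
M about jaw [ 0.09   0.065  0.122  0.03   0.006 -0.019  0.033  0.029  0.065 -0.002
  0.023  0.016  0.031  0.033] mean 0.0373 J5 -0.234 J6 -0.003 J [ 3.2000e-02 -5.0579e+01 -2.4284e+01 -3.0000e-03 -2.3400e-01 -3.0000e-03]
```

{"fn": "jog_arm", "kwargs": {"steps": [{"turn": [-0.015,0.055,0],"dp": [0,0,0],"claw": 0},{"turn": [-0.03,0.11,0],"dp": [0,0,0],"claw": 0},{"turn": [-0.036,0.14,0],"dp": [0,0,0],"claw": 0},{"turn": [-0.036,0.14,0],"dp": [0,0,0],"claw": 0},{"turn": [-0.036,0.14,0],"dp": [0,0,0],"claw": 0},{"turn": [-0.036,0.14,0],"dp": [0,0,0],"claw": 0},{"turn": [-0.025,0.1,0],"dp": [0,0,0],"claw": 0},{"turn": [-0.015,0.06,0],"dp": [0,0,0],"claw": 0},{"turn": [-0.006,0.025,0],"dp": [0,0,0],"claw": 0},{"turn": [-0.006,0.025,0],"dp": [0,0,0],"claw": 0},{"turn": [-0.006,0.025,0],"dp": [0,0,0],"claw": 0},{"turn": [-0.006,0.025,0],"dp": [0,0,0],"claw": 0}]}}

```text
t: 20.97
ee_pos: [553.2, 93.3, 114.4]
orientation: [-1.071, -1.371, 1.398]
ft_force: [-0.1, -0.1, -4.3]
width: 59.6
```

```bash
python3 mom.py
```

```text
t 21.62 [552.7  93.3 113. ] tooly [-0.02  -0.005 -1.   ] yaw 104.0 w 59.6
F [ 0.02 -0.08 -4.81] [0.4  0.59 0.5 ] M [ 0.061 -0.005 -0.002] [0.029 0.028 0.024]
M about jaw [-0.005 -0.046  0.007 -0.054 -0.024  0.003  0.017 -0.006 -0.026  0.003
  0.021 -0.044 -0.075 -0.051] mean -0.02 J5 0.177 J6 0.001 J [-2.0000e-02 -5.3608e+01 -2.4278e+01 -3.3000e-02  1.7700e-01  1.0000e-03]
```

{"fn": "jog_arm", "kwargs": {"steps": [{"turn": [-0.02,0.08,0],"dp": [0,0,0],"claw": 0},{"turn": [-0.04,0.15,0],"dp": [0,0,0],"claw": 0},{"turn": [-0.04,0.16,0],"dp": [0,0,0],"claw": 0},{"turn": [-0.04,0.16,0],"dp": [0,0,0],"claw": 0},{"turn": [-0.04,0.16,0],"dp": [0,0,0],"claw": 0},{"turn": [-0.04,0.16,0],"dp": [0,0,0],"claw": 0},{"turn": [-0.04,0.16,0],"dp": [0,0,0],"claw": 0},{"turn": [-0.04,0.16,0],"dp": [0,0,0],"claw": 0},{"turn": [-0.04,0.16,0],"dp": [0,0,0],"claw": 0},{"turn": [-0.04,0.16,0],"dp": [0,0,0],"claw": 0},{"turn": [-0.04,0.16,0],"dp": [0,0,0],"claw": 0},{"turn": [-0.04,0.16,0],"dp": [0,0,0],"claw": 0}]}}

```text
t: 22.67
ee_pos: [552.7, 93.3, 113.8]
orientation: [-0.725, -0.928, 1.632]
ft_force: [-0.0, -0.3, -5.6]
width: 59.9
```

{"fn": "jog_arm", "kwargs": {"steps": [{"turn": [0.01,-0.04,0],"dp": [0,0,0],"claw": 0},{"turn": [0.02,-0.08,0],"dp": [0,0,0],"claw": 0},{"turn": [0.03,-0.12,0],"dp": [0,0,0],"claw": 0},{"turn": [0.036,-0.14,0],"dp": [0,0,0],"claw": 0},{"turn": [0.036,-0.145,0],"dp": [0,0,0],"claw": 0},{"turn": [0.036,-0.145,0],"dp": [0,0,0],"claw": 0},{"turn": [0.036,-0.145,0],"dp": [0,0,0],"claw": 0},{"turn": [0.036,-0.145,0],"dp": [0,0,0],"claw": 0},{"turn": [0.036,-0.145,0],"dp": [0,0,0],"claw": 0}]}}

```text
t: 23.42
ee_pos: [553.7, 93.5, 113.4]
orientation: [-1.039, -1.33, 1.425]
ft_force: [0.2, -0.1, -4.5]
width: 60.2
```

```bash
python3 mom.py
```

```text
t 24.07 [552.7  93.3 113.8] tooly [-0.065 -0.017 -0.998] yaw 104.0 w 59.7
F [-0.26  0.09 -4.9 ] [0.31 0.4  0.41] M [ 0.056 -0.014 -0.006] [0.018 0.03  0.023]
M about jaw [-0.039 -0.05  -0.059 -0.042 -0.043  0.016 -0.007 -0.003  0.044 -0.02
 -0.036 -0.015 -0.064 -0.057] mean -0.0268 J5 0.381 J6 0.002 J [ 3.0000e-03 -5.4903e+01 -2.4738e+01 -5.3000e-02  3.8100e-01  2.0000e-03]
```

{"fn": "jog_arm", "kwargs": {"steps": [{"turn": [0.02,-0.08,0],"dp": [0,0,0],"claw": 0},{"turn": [0.035,-0.14,0],"dp": [0,0,0],"claw": 0},{"turn": [0.045,-0.185,0],"dp": [0,0,0],"claw": 0},{"turn": [0.045,-0.185,0],"dp": [0,0,0],"claw": 0},{"turn": [0.045,-0.185,0],"dp": [0,0,0],"claw": 0},{"turn": [0.045,-0.185,0],"dp": [0,0,0],"claw": 0},{"turn": [0.045,-0.185,0],"dp": [0,0,0],"claw": 0},{"turn": [0.045,-0.185,0],"dp": [0,0,0],"claw": 0},{"turn": [0.045,-0.185,0],"dp": [0,0,0],"claw": 0},{"turn": [0.045,-0.185,0],"dp": [0,0,0],"claw": 0},{"turn": [0.045,-0.185,0],"dp": [0,0,0],"claw": 0},{"turn": [0.045,-0.185,0],"dp": [0,0,0],"claw": 0}]}}

```text
t: 25.12
ee_pos: [553.3, 93.5, 114.1]
orientation: [-1.418, -1.809, 1.039]
ft_force: [-0.0, -0.5, -4.5]
width: 59.8
```

```bash
python3 yaw.py
```

```text
t 25.12 pos [553.3  93.5 114.1] yaw 103.94 toolx [-0.241  0.971 -0.004] tooly [ 0.492  0.119 -0.862] q [ 0.1   0.29  2.22  0.58  0.12 -2.27] F [-0.04 -0.5  -4.48] M [-0.088  0.607  0.044] w 59.8
```

{"fn": "jog_arm", "kwargs": {"steps": [{"turn": [-0.01,0.03,0],"dp": [0,0,0],"claw": 0},{"turn": [-0.015,0.06,0],"dp": [0,0,0],"claw": 0},{"turn": [-0.022,0.09,0],"dp": [0,0,0],"claw": 0},{"turn": [-0.03,0.12,0],"dp": [0,0,0],"claw": 0},{"turn": [-0.035,0.145,0],"dp": [0,0,0],"claw": 0},{"turn": [-0.038,0.155,0],"dp": [0,0,0],"claw": 0},{"turn": [-0.038,0.155,0],"dp": [0,0,0],"claw": 0},{"turn": [-0.038,0.155,0],"dp": [0,0,0],"claw": 0},{"turn": [-0.038,0.155,0],"dp": [0,0,0],"claw": 0}]}}

```text
t: 25.87
ee_pos: [552.1, 93.3, 113.5]
orientation: [-1.104, -1.411, 1.372]
ft_force: [-0.1, -0.4, -4.8]
width: 59.9
```

```bash
sed -i 's/range(14)/range(18)/' mom.py; python3 mom.py
```

```text
t 26.72 [553.3  93.5 114.1] tooly [ 0.029  0.005 -1.   ] yaw 104.0 w 59.7
F [ 0.14 -0.13 -5.01] [0.43 0.5  0.6 ] M [ 0.049  0.026 -0.003] [0.026 0.032 0.024]
M about jaw [ 0.043 -0.035  0.069  0.002 -0.006  0.035 -0.015 -0.015  0.01   0.027
 -0.035 -0.017  0.031  0.004  0.032  0.058  0.038  0.017] mean 0.0136 J5 -0.071 J6 -0.001 J [ 1.3000e-02 -5.1618e+01 -2.4397e+01 -2.4000e-02 -7.1000e-02 -1.0000e-03]
```

{"fn": "jog_arm", "kwargs": {"steps": [{"turn": [0.007,-0.03,0],"dp": [0,0,0],"claw": 0},{"turn": [0.012,-0.05,0],"dp": [0,0,0],"claw": 0},{"turn": [0.012,-0.05,0],"dp": [0,0,0],"claw": 0},{"turn": [0.012,-0.05,0],"dp": [0,0,0],"claw": 0},{"turn": [0.012,-0.05,0],"dp": [0,0,0],"claw": 0},{"turn": [0.01,-0.04,0],"dp": [0,0,0],"claw": 0},{"turn": [0.007,-0.03,0],"dp": [0,0,0],"claw": 0},{"turn": [0.005,-0.021,0],"dp": [0,0,0],"claw": 0},{"turn": [0.005,-0.021,0],"dp": [0,0,0],"claw": 0},{"turn": [0.005,-0.021,0],"dp": [0,0,0],"claw": 0},{"turn": [0.005,-0.021,0],"dp": [0,0,0],"claw": 0},{"turn": [0.005,-0.021,0],"dp": [0,0,0],"claw": 0}]}}

```text
t: 27.77
ee_pos: [553.0, 93.5, 113.9]
orientation: [-1.148, -1.466, 1.333]
ft_force: [-1.3, -0.8, -5.2]
width: 59.9
```

```bash
python3 mom.py
```

```text
t 28.62 [553.3  93.5 114.1] tooly [ 0.095  0.021 -0.995] yaw 104.0 w 59.8
F [ 0.01 -0.03 -4.86] [0.63 0.47 0.38] M [ 0.041  0.089 -0.003] [0.031 0.028 0.031]
M about jaw [0.127 0.032 0.032 0.034 0.123 0.077 0.081 0.07  0.129 0.07  0.099 0.05
 0.08  0.081 0.063 0.073 0.073 0.083] mean 0.0764 J5 -0.406 J6 -0.003 J [ 4.0000e-03 -4.9574e+01 -2.4059e+01  1.0000e-03 -4.0600e-01 -3.0000e-03]
```

{"fn": "jog_arm", "kwargs": {"steps": [{"turn": [-0.01,0.04,0],"dp": [0,0,0],"claw": 0},{"turn": [-0.02,0.07,0],"dp": [0,0,0],"claw": 0},{"turn": [-0.02,0.08,0],"dp": [0,0,0],"claw": 0},{"turn": [-0.02,0.08,0],"dp": [0,0,0],"claw": 0},{"turn": [-0.02,0.08,0],"dp": [0,0,0],"claw": 0},{"turn": [-0.02,0.08,0],"dp": [0,0,0],"claw": 0},{"turn": [-0.018,0.07,0],"dp": [0,0,0],"claw": 0},{"turn": [-0.015,0.062,0],"dp": [0,0,0],"claw": 0},{"turn": [-0.013,0.055,0],"dp": [0,0,0],"claw": 0},{"turn": [-0.013,0.055,0],"dp": [0,0,0],"claw": 0},{"turn": [-0.013,0.055,0],"dp": [0,0,0],"claw": 0},{"turn": [-0.013,0.055,0],"dp": [0,0,0],"claw": 0}]}}

```text
t: 29.67
ee_pos: [553.1, 93.4, 114.4]
orientation: [-1.032, -1.32, 1.431]
ft_force: [0.2, -0.3, -4.8]
width: 60.0
```

```bash
python3 mom.py
```

```text
t 30.52 [553.3  93.5 114.1] tooly [-0.077 -0.02  -0.997] yaw 104.0 w 59.6
F [ 0.01 -0.16 -4.78] [0.55 0.46 0.43] M [ 0.059 -0.036  0.009] [0.031 0.028 0.023]
M about jaw [-0.07  -0.084 -0.065 -0.04  -0.039 -0.021 -0.084 -0.031 -0.038 -0.022
 -0.069 -0.061 -0.063 -0.045  0.014 -0.047 -0.086 -0.028] mean -0.0488 J5 0.446 J6 0.002 J [-7.0000e-03 -5.5341e+01 -2.4711e+01 -5.6000e-02  4.4600e-01  2.0000e-03]
```

Moments at the ±5° leans (+0.076 and −0.049 N·m) match the ball prediction (+0.077 and −0.046). With no ball they would be about ±0.1, so this tin rattles. I'll level it and carry it to the light box.

{"fn": "jog_arm", "kwargs": {"steps": [{"turn": [0.003,-0.012,0],"dp": [0,0,0.2],"claw": 0},{"turn": [0.006,-0.025,0],"dp": [0,-0.2,0.4],"claw": 0},{"turn": [0.006,-0.025,0],"dp": [0.1,-0.5,0.45],"claw": 0},{"turn": [0.006,-0.025,0],"dp": [0.13,-0.8,0.5],"claw": 0},{"turn": [0.006,-0.025,0],"dp": [0.14,-0.9,0.5],"claw": 0},{"turn": [0.006,-0.025,0],"dp": [0.14,-0.9,0.5],"claw": 0}]}}

```text
t: 31.07
ee_pos: [564.7, 19.9, 154.4]
orientation: [-1.087, -1.386, 1.386]
ft_force: [-0.5, 1.3, -4.6]
width: 59.7
```

{"fn": "jog_arm", "kwargs": {"steps": [{"turn": [0,0,0],"dp": [0.07,-0.4,0],"claw": 0},{"turn": [0,0,0],"dp": [0.14,-0.8,0],"claw": 0},{"turn": [0,0,0],"dp": [0.14,-0.85,0],"claw": 0},{"turn": [0,0,0],"dp": [0.14,-0.85,0],"claw": 0}]}}

```text
t: 31.4
ee_pos: [575.8, -48.8, 153.8]
orientation: [-1.087, -1.384, 1.384]
ft_force: [0.8, -0.1, -5.3]
width: 59.8
```

{"fn": "jog_arm", "kwargs": {"steps": [{"turn": [0,0,0],"dp": [0.07,-0.4,0],"claw": 0},{"turn": [0,0,0],"dp": [0.14,-0.8,0],"claw": 0},{"turn": [0,0,0],"dp": [0.14,-0.85,0],"claw": 0},{"turn": [0,0,0],"dp": [0.14,-0.85,0],"claw": 0}]}}

```text
t: 31.73
ee_pos: [586.9, -116.8, 153.3]
orientation: [-1.087, -1.382, 1.383]
ft_force: [0.1, 0.2, -4.7]
width: 59.8
```

```bash
python3 yaw.py
```

```text
t 31.73 pos [ 586.9 -116.8  153.3] yaw 103.66 toolx [-0.236  0.972 -0.001] tooly [ 0.    -0.001 -1.   ] q [-0.22  0.42  1.71 -0.    1.01 -2.02] F [ 0.11  0.15 -4.66] M [ 0.077  0.059 -0.022] w 59.8
```

{"fn": "jog_arm", "kwargs": {"steps": [{"turn": [0,0,0],"dp": [0.05,-0.3,0],"claw": 0},{"turn": [0,0,0],"dp": [0.1,-0.6,0],"claw": 0},{"turn": [0,0,0],"dp": [0.13,-0.75,0],"claw": 0},{"turn": [0,0,0],"dp": [0.13,-0.79,0],"claw": 0},{"turn": [0,0,0],"dp": [0.13,-0.79,0],"claw": 0},{"turn": [0,0,0],"dp": [0.13,-0.79,0],"claw": 0},{"turn": [0,0,0],"dp": [0.13,-0.79,0],"claw": 0},{"turn": [0,0,0],"dp": [0.13,-0.79,0],"claw": 0}]}}

```text
t: 32.4
ee_pos: [597.1, -178.8, 153.3]
orientation: [-1.086, -1.383, 1.384]
ft_force: [0.3, 0.6, -5.7]
width: 60.0
```

```bash
python3 yaw.py; python3 - <<'E'
from h import *
d=grab('side'); save(d,'s7.png'); np.save('side7.npy',d,allow_pickle=True)
cv2.imwrite('pics/s7c.png',cv2.cvtColor(cv2.resize(d['img'][150:330,280:460],None,fx=3.3,fy=3.3,interpolation=2),cv2.COLOR_RGB2BGR))
hsv=cv2.cvtColor(d['img'],cv2.COLOR_RGB2HSV); C=cloud(d)
m=(cv2.inRange(hsv,(100,120,60),(125,255,255))>0)&(abs(C[...,0]-597)<120)&(abs(C[...,1]+180)<120)&(C[...,2]>100)
p=C[m]; print(m.sum(),p.min(0).round(),p.max(0).round(),p.mean(0).round(1))
t=p[p[:,2]>np.percentile(p[:,2],60)-4]; A=np.c_[t[:,:2]-t[:,:2].mean(0),np.ones(len(t))]; print('plane',np.linalg.lstsq(A,t[:,2],rcond=None)[0])
w=grab('wrist'); save(w,'w7.png'); np.save('w7.npy',w,allow_pickle=True)
t=grab('top'); save(t,'t7.png'); import dim
try: dim.meas(t)
except Exception as e: print(e)
E
```

```text
t 32.4 pos [ 597.1 -178.8  153.3] yaw 103.72 toolx [-0.237  0.971  0.   ] tooly [-0. -0. -1.] q [-0.31  0.46  1.66 -0.    1.03 -2.12] F [ 0.31  0.6  -5.66] M [-0.003  0.1   -0.036] w 60.0
651 [ 532. -234.  225.] [ 606. -142.  279.] [ 567.5 -186.3  234.7]
plane [ 1.28409510e-02 -3.65283489e-02  2.34960037e+02]
orange ((245.25003051757812, 63.25001525878906), (4.949747085571289, 5.656853675842285), 45.0) [908.5 180.  131.4] [942.7 192.6]
attempt to get argmax of an empty sequence
```

View pics/s7c.png

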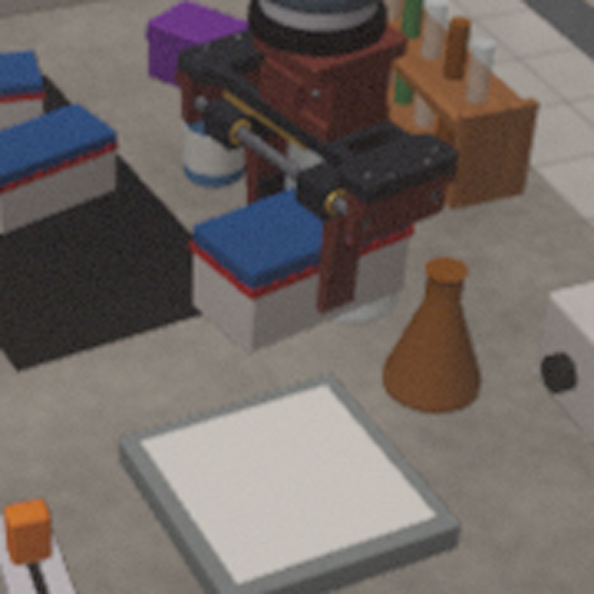

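View pics/w7.png

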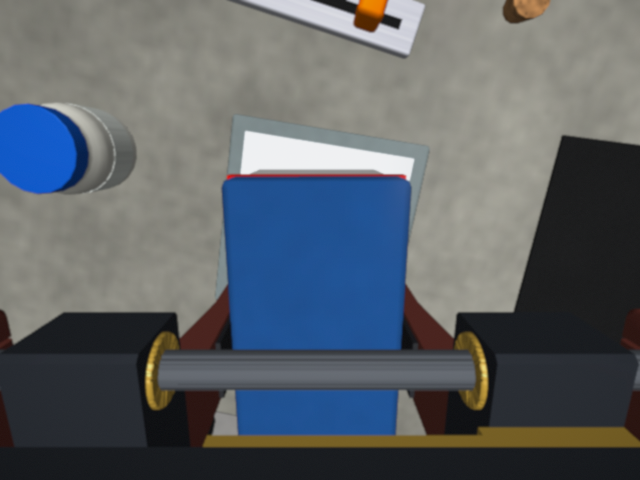

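View pics/t7.png

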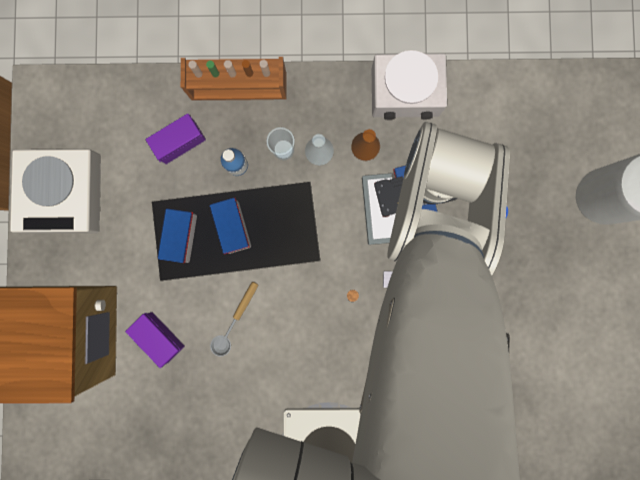

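```bash
python3 mom.py; python3 - <<'E'
from h import *
d=np.load('w7.npy',allow_pickle=True).item()
hsv=cv2.cvtColor(d['img'],cv2.COLOR_RGB2HSV); C=cloud(d)
m=(cv2.inRange(hsv,(100,120,60),(125,255,255))>0); m[:,:225]=0; m[:185]=0; m[:,400:]=0; m[340:]=0
p=C[m]; R=cv2.Rodrigues(d['obs']['orientation'])[0]
A=np.c_[p[:,:2]-p[:,:2].mean(0),np.ones(len(p))]; s=np.linalg.lstsq(A,p[:,2],rcond=None)[0]; print('lid slope deg',np.degrees(s[:2]),s[2])
print('near edge mid',ray(d,315,178,234), 'tin c', (ray(d,315,178,234)[:2]+60*np.array([np.cos(.239),np.sin(.239)])))
E
```

```text
t 33.4 [ 597.2 -180.   153.3] tooly [-0.    -0.001 -1.   ] yaw 103.7 w 60.3
F [-0.02  0.05 -5.06] [0.46 0.35 0.56] M [0.045 0.061 0.006] [0.029 0.025 0.031]
M about jaw [ 0.016  0.043  0.074  0.074  0.07   0.055  0.05  -0.003  0.042  0.074
  0.042  0.001  0.039  0.058  0.082  0.056  0.042  0.066] mean 0.0487 J5 0.003 J6 0.001 J [ 4.0000e-02 -5.8220e+01 -2.7941e+01 -3.0000e-02  3.0000e-03  1.0000e-03]
lid slope deg [-4.75626671 -0.82688406] 236.86476431365546
near edge mid [ 539.24088416 -193.05368111  234.        ] tin c [ 597.53539566 -178.84981092]
```

```bash
python3 - <<'E'
from h import *
for n,(u0,u1,v0,v1) in(('w7',(240,390,190,335)),('w5',(280,360,175,330)),('w4',(340,405,225,340))):
    d=np.load(n+'.npy',allow_pickle=True).item(); C=cloud(d)[v0:v1,u0:u1].reshape(-1,3)
    A=np.c_[C[:,:2]-C[:,:2].mean(0),np.ones(len(C))]; s=np.linalg.lstsq(A,C[:,2],rcond=None)[0]; r=C[:,2]-A@s
    print(n,'slope deg',np.degrees(np.arctan(s[:2])).round(2),s[2].round(1),'res',r.std().round(2))
d=np.load('side7.npy',allow_pickle=True).item()
cv2.imwrite('pics/s7d.png',cv2.cvtColor(cv2.resize(d['img'][200:265,330:415],None,fx=8,fy=8,interpolation=2),cv2.COLOR_RGB2BGR))
E
```

```text
w7 slope deg [-5.5  -1.23] 236.9 res 7.73
w5 slope deg [-3.64 -1.33] 66.2 res 14.83
w4 slope deg [ -4.97 -12.74] 66.5 res 17.36
```

View pics/s7d.png

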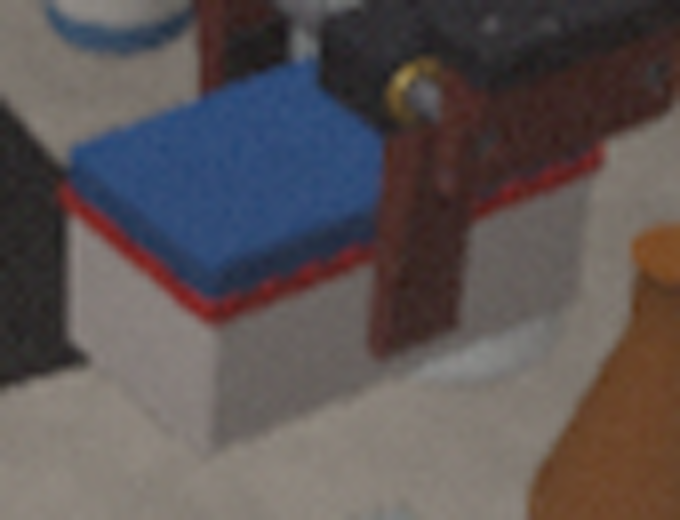

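```bash
python3 - <<'E'
from h import *
for n,(u0,u1,v0,v1),z in(('w7',(240,390,190,335),236),('w5',(280,360,175,330),64),('w4',(340,405,225,340),64)):
    d=np.load(n+'.npy',allow_pickle=True).item(); C=cloud(d)[v0:v1,u0:u1].reshape(-1,3)
    C=C[abs(C[:,2]-np.median(C[:,2]))<30]
    for k in range(8):
        A=np.c_[C[:,:2]-C[:,:2].mean(0),np.ones(len(C))]; s=np.linalg.lstsq(A,C[:,2],rcond=None)[0]; r=C[:,2]-A@s
        C=C[abs(r)<max(3,2.5*r.std())]
    print(n,'slope deg',np.degrees(np.arctan(s[:2])).round(2),s[2].round(1),'res',r.std().round(2),len(C))
# side: image-geometry: red band corner pixels (near-left, front, right) 
d=np.load('side7.npy',allow_pickle=True).item(); C=cloud(d)
f=240/np.tan(np.radians(d['fovy'])/2)
R=cv2.Rodrigues(d['obs']['orientation'])[0]; T=d['obs']['ee_pos']
yw=np.radians(13.7); ax=np.array([np.cos(yw),np.sin(yw),0]); ay=np.array([-np.sin(yw),np.cos(yw),0])
for th in(-5,-2.5,0,2.5,5):
    t=np.radians(th); X=ax*np.cos(t)-np.array([0,0,1])*np.sin(t); Z=np.cross(X,ay)
    c=np.array([597.3,-179.5,205]); o=[]
    for sx,sy,sz in((-60,-30,-30),(60,-30,-30),(-60,30,-30)):
        p=w2c(d)@np.r_[c+sx*X+sy*ay+sz*Z,1]; o.append(((f*p[0]/p[2]+d['cx']-330)*8,(f*p[1]/p[2]+d['cy']-200)*8))
    print(th,np.round(o).tolist(),'slope',(o[1][1]-o[0][1])/(o[1][0]-o[0][0]))
E
```

```text
w7 slope deg [-0.55 -0.09] 236.4 res 0.59 21654
w5 slope deg [0.   0.02] 65.3 res 0.66 12351
w4 slope deg [-0.    0.04] 65.3 res 0.67 7443
-5 [[208.0, 483.0], [591.0, 286.0], [67.0, 357.0]] slope -0.5146788966495645
-2.5 [[204.0, 477.0], [587.0, 296.0], [62.0, 351.0]] slope -0.4728736844206245
0 [[200.0, 470.0], [582.0, 306.0], [58.0, 344.0]] slope -0.430924248842641
2.5 [[196.0, 464.0], [577.0, 316.0], [54.0, 338.0]] slope -0.388673389889039
5 [[193.0, 456.0], [571.0, 326.0], [50.0, 331.0]] slope -0.34595925174663866
```

{"fn": "jog_arm", "kwargs": {"steps": [{"turn": [0,0,0],"dp": [0,0,0],"claw": 0},{"turn": [0,0,0],"dp": [0,0,0],"claw": 0},{"turn": [0,0,0],"dp": [0,0,0],"claw": 0},{"turn": [0,0,0],"dp": [0,0,0],"claw": 0},{"turn": [0,0,0],"dp": [0,0,0],"claw": 0},{"turn": [0,0,0],"dp": [0,0,0],"claw": 0}]}}

```text
t: 33.95
ee_pos: [597.2, -180.0, 153.3]
orientation: [-1.087, -1.382, 1.383]
ft_force: [0.6, -0.6, -5.2]
width: 59.9
```

```bash
python3 yaw.py; python3 -c "
from h import *
print(ctrl.get_obs()['qvel'].round(4)); print(ctrl.close_job())"
```

```text
t 33.95 pos [ 597.2 -180.   153.3] yaw 103.66 toolx [-0.236  0.972 -0.   ] tooly [-0.    -0.001 -1.   ] q [-0.31  0.46  1.66 -0.    1.03 -2.12] F [ 0.61 -0.63 -5.19] M [0.017 0.073 0.011] w 59.9
[-0.0001 -0.0019  0.0017 -0.0008  0.0022  0.0006]
the job is handed in; nothing more can be done
None
```

The job is handed in at 34 s of the 72 s allowed; it reported no verdict. The arm is holding the tin I judged to be the rattling one over the light box.

- **Dimmer:** I gripped the orange grip and slid it about 70 mm. The last top view after release put it 0.2 mm from level with the green marker. The first try missed because the visible fingertips sit about 40 mm short of the reported TCP; after I allowed for that, the grasp held.
- **Finding the tin:** I lifted the right-hand tin (nearest the light box) and rocked it end to end several times, up to ±29°.
    - **For a ball:** At ±5° leans the wrist moment was +0.076 and −0.049 N·m. That is within 0.003 N·m of what a 130 g ball at the low end gives, and well off the no-ball values of about +0.12 and −0.09. At the final level pose it was +0.049 N·m, where a tin without a ball would read about 0.
    - **Mixed readings:** A few earlier readings at small leans fell between the two cases, most likely because the ball had not settled at an end. The joint torques were too noisy to help. I did not lift the other two tins for comparison.
- **Final hold:** The tin's middle is at about (597, −179), against the light box centre at (597, −180). Its underside is about 151 mm above the box top, it is level within about 0.6°, and the arm is still with the grip at 60 mm.
- **Rest of the bench:** In the last top view the other two tins and the glassware it shows look undisturbed. The arm hid the dimmer in that picture, so its final check is the earlier one.

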